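# Seat the check disc in the portion checker and zero it

## Task

Get the portion checker ready: slide the round steel check disc across the board, round whatever stands in the way, until it drops flat into the round pocket. Then, with the disc seated, take the red-handled stylus from its stand, press the recessed yellow zero button down with the stylus tip, hold it a moment, and put the stylus back upright, fully home in the stand. Leave the square plate and both brass weights standing where they are.

Things in the scene. Friction and masses are not known exactly. Their poses are not given: they have to be found in the camera images.
- board: fixed blue board with a white base (the portion checker), 250 mm (its x) by 600 mm (its y), flat top 20 mm above the table; origin at the centre of its underside, z up. Its top holds the round pocket and the small button bore, both open upward; a flush dark window near the bore is only decoration
- pocket (a point): centre of the mouth of the round pocket, level with the board's top; pocket 100 mm in diameter, 7 mm deep, black flat floor, axes those of the board
- button_bore (a point): centre of the mouth of the button's bore, level with the board's top; bore 14 mm in diameter; the yellow button (11 mm across) has its top 4 mm below the mouth
- zero_button (a joint): travel of the yellow spring button: 0 up, 0.003 m fully down; about 5 N presses it fully down; it springs back
- disc: loose round steel check disc, 96 mm in diameter, 12 mm thick, 0.3 to 0.5 kg, too wide to grasp; origin at the centre of its underside, z up; it starts flat on the board near its left or right end. Seated, its top stands 5 mm above the board
- square_plate: loose square steel plate, 90 x 90 x 12 mm, at the other end of the board, not needed; origin at the centre of its underside
- weight_a: loose brass weight with a knob, 32 mm in diameter, 44 mm tall, standing on the left half of the board; origin at the centre of its underside
- weight_b: the same kind of brass weight, on the right half of the board
- stand: fixed black block 36 x 36 x 48 mm on the board's near side, with an upright through hole 15 mm in diameter in the middle of its top; origin at the centre of its underside, on the board
- stylus: loose stylus, 111 mm long, standing tip down in the stand; origin at the centre of the flat face of its tip, z along the axis towards the handle. Steel tip 6 mm in diameter (z 0 to 14 mm), shank 12 mm (to 45 mm), red collar 26 mm (45 to 50 mm) whose underside rests on the stand's top, round red handle 16 mm (51 to 111 mm)
Mind the look-alikes: they are no part of the job. There is more than one size of the stylus; the job needs the smallest.

How it is judged (in metres and radians):
On the way, in this order (a step that is already met when the one before it is completed fails the run):
1. the disc lies flat on the floor of the pocket (horizontal distance between disc and pocket below 0.004 m and z of disc in the frame of pocket below -0.0055 m and angle between disc's own z axis and vertical below 0.03 rad), for 0.2 s.
2. the button is pressed down with the stylus, the disc seated (value of joint zero_button above 0.002 m and horizontal distance between stylus and button_bore below 0.006 m and z of stylus in the frame of button_bore below -0.004 m and z of disc in the frame of pocket below -0.0055 m), for 0.2 s.
At the end, for the whole second after the job is handed in: disc at rest flat on the pocket floor (within 4 mm of centre, 5.5 mm or more below the board's top); button up (under 1 mm); stylus upright, home in the stand (collar within 3 mm of its top); square plate and both weights upright, within 15 mm of their starts (all of step 1 and linear speed of disc below 0.01 m/s and value of joint zero_button below 0.001 m and horizontal distance between stylus and stand below 0.005 m and z of stylus in the frame of stand below 0.006 m and angle between stylus's own z axis and vertical below 0.08 rad and linear speed of stylus below 0.02 m/s and distance of each of square_plate, weight_a, weight_b from where it was at the start of the episode below 0.015 m and angle between each of weight_a, weight_b's own z axis and vertical below 0.1 rad); the robot touches nothing.
It fails at once if the square plate or a brass weight is shifted by more than 15 mm (distance of any of square_plate, weight_a, weight_b from where it was at the start of the episode above 0.015 m).
It fails at once if a brass weight is tipped over (angle between any of weight_a, weight_b's own z axis and vertical above 0.5 rad).
It fails at once if the button is pressed before the disc is seated (value of joint zero_button above 0.002 m and z of disc in the frame of pocket above -0.0055 m).
It also fails if it takes over 67 s, if anything falls off the work surface, if the arm or the gripper's body presses on something with over 40 N, if the wrist force passes 120 N, or if a joint passes its speed limit or range.

## Robot

A 6-joint arm with a two-finger parallel gripper is mounted at the origin on a cart in front of the work surface, level with it; the furniture and walls round the work are solid. World frame = base frame: x ahead of the robot, y to its left, z up, the work surface at z = 0. Lengths are in mm, angles in rad, forces in N, time in s.
With the tool pointing down it reaches from about 350 to 875 mm from the base axis. Payload 4.2 kg.
Tool frame: the origin (TCP) lies on the centre line of the jaws, within the pads' length; the fingertips stand 14 mm ahead of it and the grasp point (between the pads) lies 5 mm behind it (tcp_to_tips is the distance from the TCP to the fingertips, in mm); z points along the fingers, y is the direction in which the jaws open and shut (so a half turn about z gives the same grasp; the last joint's range is limited). The gripper opens to 85 mm and grips with 20 to 120 N. Pads are 22 mm wide; open, the fingers measure 114 mm over their backs; the gripper's body (76 mm by 85 mm) begins 54 mm behind the grasp point. The pads swing forward as they close: fully open they stand 13 mm farther back than shut.
Start: joints at [1.607, 0.385, 0.008, 0, -1.194, -0.259], TCP at [138.069, 609.538, 245.312] pointing down, gripper open.
Joint ranges: [-3.14, 3.14], [-1.21, 2.06], [-1.07, 1.41], [-3.16, 2.05], [-2.99, -0.16], [-3.1, 3.1]. Speed limits (rad/s): [2.79, 2.79, 3.14, 3.14, 3.14, 3.14].

## Interface

Orientations are given as a unit quaternion [x, y, z, w].
In Python, from bench import read_state, get_image, job_done, tcp_to_tips gives the robot as it stands. The module is installed in compiled form; this text tells all that it offers.
- The arm moves only by the tool play_rows, never from a script. Its argument "targets" is a list of rows, each an object of numbers: "gripper": the gripper's target within -1 to 1 (shut at 1, half-way at 0, fully open at -1); "tx", "ty", "tz": the shift along the tool's x, y, z scaled (see below); "spin": the turn about the tool's z scaled (see below). A call has 1 to 12 rows; each row is the pose to reach, as a shift and turn from the pose commanded when the call began, along the tool's axes at that moment; what a row does not reach only later rows make up. The controller multiplies each number of a shift by 0.25 m and each number of a turn by pi/4 rad. A row lasts 1/8 s, in which the tool goes at most 62.5 mm and 10.7 degrees, less where a joint would pass 70% of its speed; a pose out of reach is approached as far as the arm can. A call with a number of a shift or a turn outside -1 to 1 is refused whole. A call with a gripper value outside its range is refused whole. The fingers move at their own pace and stop on an object; the grip force is fixed at half the most. Time passes only in rows, so rows that repeat a pose let the fingers close. It gives the time, the measured TCP pose, the force and the opening at its end, in the units of the state.
- read_state(): the state, without advancing time (a new reading comes with each control period).
- get_image(name): name is "scene" or "top" or "wrist"; returns a dict with "frame" (400x640x3 uint8, red, green, blue), "depth" (400x640 float32, mm along the optical axis (not along the pixel's ray), 0 where there is no reading), "mtx" (3x3 intrinsics, pixels), "world_to_cam" (4x4, takes a point from world to camera coordinates). Camera axes: x right, y up, looking along -z (the intrinsics and any distortion apply to the point x, -y, -z); pixel columns grow to the right and rows downward; lengths in mm; the calibration is good to about 2 mm. A picture is of the moment at which its call begins.
- job_done(): hands the job in, once; it reports no verdict.
The state is a dict: "clock": time; "joints": joint angles; "joint_vel": joint speeds; "joint_efforts": joint torques, N m; "position": TCP position; "ee_rot": TCP orientation; "contact_force": force on the tool from outside, world axes, zero at the start; "wrist_torque": the same for the moment, N m; "gripper_width": finger opening in mm.
Only numpy, scipy, OpenCV 4.12 (cv2) and the standard library are available. Lean on these libraries where they do the work, as an engineer would, in place of code of your own. Each camera call takes 0.05 s, during which the arm holds its last target.

## Working session

There is one attempt and no reset: what is moved stays moved. The work goes in short steps, Python scripts to look and compute and a tool call to move; the robot and the scene stay as the last step left them, time stands still between calls to the robot, and variables do not carry over. Pictures are saved under pics/ and viewed, and the job is handed in when it is done.

Besides the shell and the picture viewer there is one more tool, called after ">>>" as a command line: name --argument value ..., lists and objects as JSON in quotes. play_rows: Moves the arm, as the interface text tells. Its arguments: {"type":"object","properties":{"targets":{"type":"array","items":{"type":"object","properties":{"gripper":{"type":"number"},"tx":{"type":"number","minimum":-1,"maximum":1},"ty":{"type":"number","minimum":-1,"maximum":1},"tz":{"type":"number","minimum":-1,"maximum":1},"spin":{"type":"number","minimum":-1,"maximum":1}}}}},"required":["targets"]}

```bash
mkdir -p pics; cat > h.py <<'E'
import numpy as np, cv2
from bench import *
def snap(n,f):
    d=get_image(n); cv2.imwrite('pics/'+f,cv2.cvtColor(d['frame'],cv2.COLOR_RGB2BGR)); np.savez('pics/'+f[:-4]+'.npz',**d); return d
def load(f): return dict(np.load('pics/'+f+'.npz'))
def ray(d,u,v):
    W=d['world_to_cam'];K=d['mtx'];p=np.linalg.solve(K,[u,v,1.]);c=np.array([p[0],-p[1],-p[2]])
    R=W[:3,:3];o=-R.T@W[:3,3];return o,R.T@c
def onz(d,u,v,z):
    o,r=ray(d,u,v);return o+r*(z-o[2])/r[2]
def proj(d,P):
    c=d['world_to_cam']@np.append(P,1.);q=d['mtx']@np.array([c[0],-c[1],-c[2]]);return q[:2]/q[2]
def dp(d,u,v):
    o,r=ray(d,u,v);return o+r*d['depth'][int(v),int(u)]
E
python3 -c "
from h import *
for n in ['scene','top','wrist']: d=snap(n,n+'0.png'); print(n,d['mtx'].tolist(),np.round(d['world_to_cam'],3).tolist())
print(read_state(),tcp_to_tips)
"
```

```text
scene [[513.9296888771316, 0.0, 321.52557715790283], [0.0, 513.9296888771316, 192.91737718345425], [0.0, 0.0, 1.0]] [[0.887, -0.462, -0.005, -436.696], [0.24, 0.451, 0.86, -149.467], [-0.395, -0.763, 0.511, -805.309], [0.0, 0.0, 0.0, 1.0]]
top [[414.68144670286125, 0.0, 323.3674880895433], [0.0, 414.68144670286125, 188.57611103129315], [0.0, 0.0, 1.0]] [[0.018, -1.0, -0.016, 6.576], [0.991, 0.016, 0.13, -534.783], [-0.13, -0.019, 0.991, -835.29], [0.0, 0.0, 0.0, 1.0]]
wrist [[297.45377110976654, 0.0, 322.477104283235], [0.0, 297.45377110976654, 194.831159739917], [0.0, 0.0, 1.0]] [[-0.221, -0.975, 0.002, 622.974], [0.927, -0.211, -0.31, 40.618], [0.303, -0.066, 0.951, -380.696], [0.0, 0.0, 0.0, 1.0]]
{'clock': 0.15, 'joints': array([ 1.60657566e+00,  3.85419963e-01,  6.96678224e-03, -3.30891534e-04,
       -1.19398745e+00, -2.58619611e-01]), 'joint_vel': array([-0.00027046, -0.00123568,  0.00390289,  0.00285703,  0.00034002,
       -0.00026159]), 'joint_efforts': array([-7.20407388e-04, -3.92681158e+01,  1.88583148e+01,  4.18867841e+00,
       -3.43903899e-03,  2.77678147e-06]), 'position': array([138.01012036, 609.16619901, 244.46239251]), 'ee_rot': array([ 9.93792063e-01, -1.11250330e-01, -3.15415195e-05,  8.35818075e-04]), 'contact_force': array([ 0.38748603, -0.18576197, -0.04617122]), 'wrist_torque': array([ 0.02350995, -0.0067611 ,  0.00448046]), 'gripper_width': 85.77186674548504} 14.0
```

View pics/scene0.png

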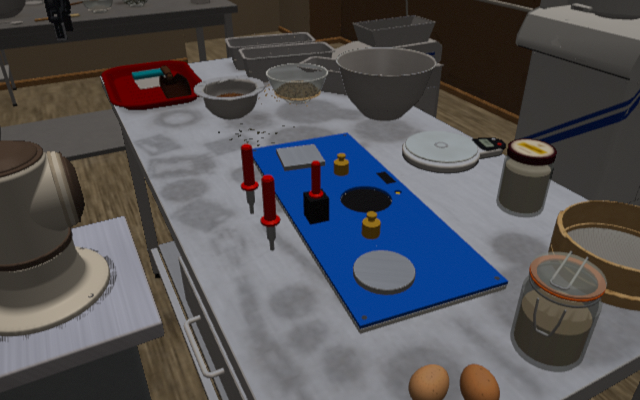

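View pics/top0.png

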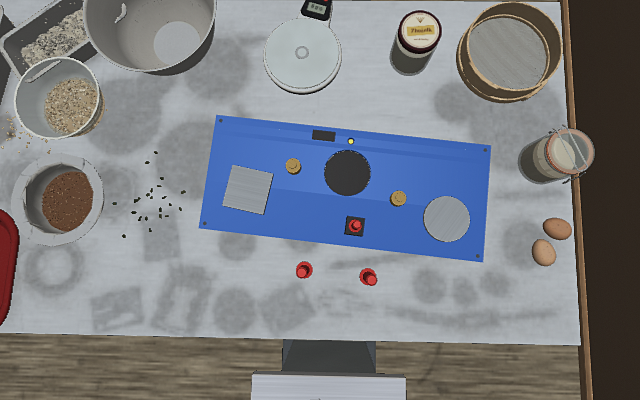

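View pics/wrist0.png

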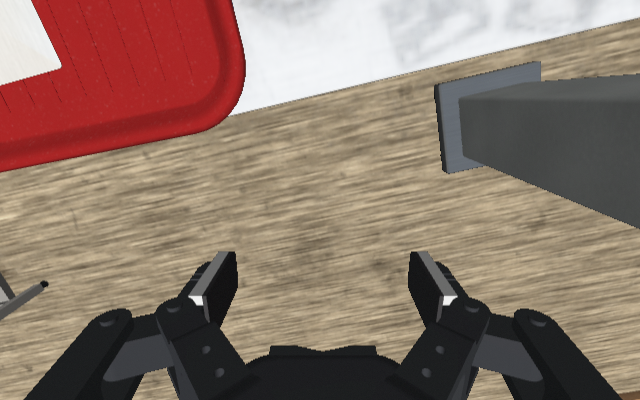

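```bash
cat > m.py <<'E'
from h import *
d=load('top0');f=d['frame'];hsv=cv2.cvtColor(f,cv2.COLOR_RGB2HSV)
def comps(m,z,name,amin=15,box=(190,105,500,300)):
    mm=np.zeros_like(m);x0,y0,x1,y1=box;mm[y0:y1,x0:x1]=m[y0:y1,x0:x1]
    cs,_=cv2.findContours(mm,cv2.RETR_EXTERNAL,cv2.CHAIN_APPROX_NONE)
    for c in cs:
        if cv2.contourArea(c)<amin: continue
        P=np.array([onz(d,u,v,z) for u,v in c[:,0].astype(float)])
        (cx,cy),(w,h),a=cv2.minAreaRect(P[:,:2].astype(np.float32)); (ex,ey),r=cv2.minEnclosingCircle(P[:,:2].astype(np.float32))
        M=cv2.moments(c);u,v=M['m10']/M['m00'],M['m01']/M['m00']
        print(name,'px',round(u),round(v),'rect',np.round([cx,cy,w,h,a],1),'circ',np.round([ex,ey,r],1),'mom',np.round(onz(d,u,v,z)[:2],1),'depthz',np.round(dp(d,u,v)[2],1))
H,S,V=cv2.split(hsv)
comps(((S<40)&(V>90)).astype(np.uint8)*255,32,'grey',300,(215,155,475,248))
comps(((V<45)).astype(np.uint8)*255,20,'dark',40)
comps(((H>10)&(H<24)&(S>100)&(V>90)).astype(np.uint8)*255,60,'brass')
comps(((H>24)&(H<35)&(S>100)&(V>120)).astype(np.uint8)*255,16,'yel',3)
comps((((H<8)|(H>172))&(S>150)&(V>70)).astype(np.uint8)*255,70,'red')
comps(((H>100)&(H<130)&(S>120)).astype(np.uint8)*255,20,'blue',2000)
E
python3 m.py
python3 -c "
from h import *
f=cv2.imread('pics/top0.png')[105:295,195:500];cv2.imwrite('pics/c1.png',cv2.resize(f,None,fx=2.6,fy=2.6,interpolation=2))
f=cv2.imread('pics/scene0.png')[130:330,225:515];cv2.imwrite('pics/c2.png',cv2.resize(f,None,fx=2.7,fy=2.7,interpolation=2))"
```

```text
grey px 260 242 rect [428.2  95.4  33.1 289.4   1.1] circ [428.2  95.4 145.7] mom [421.9 145. ] depthz 1.3
grey px 446 219 rect [ 476.8 -240.9   93.    93.6   89.3] circ [ 476.8 -240.3   47.5] mom [ 476.4 -240.5] depthz 33.4
grey px 247 189 rect [531.  176.8  89.5  88.9  78.3] circ [530.9 177.3  61.8] mom [530.8 176.7] depthz 28.9
brass px 398 198 rect [ 515.1 -136.7   28.4   27.6   45.2] circ [ 515.2 -136.3   15.1] mom [ 515.1 -136.4] depthz 63.3
brass px 293 165 rect [578.7  80.2  28.   29.2  46.6] circ [578.6  79.4  15.2] mom [578.7  79.5] depthz 64.7
yel px 350 141 rect [ 6.424e+02 -4.090e+01  8.900e+00  6.500e+00  6.000e-01] circ [642.4 -39.8   5. ] mom [642.2 -40.8] depthz 18.3
red px 368 277 rect [358.1 -75.3  32.6  31.2   0.4] circ [357.1 -75.3  17.7] mom [357.7 -74.6] depthz 140.6
red px 304 270 rect [369.1  51.3  29.   29.5   1.1] circ [369.   52.2  16.5] mom [368.6  51.2] depthz 142.0
red px 355 225 rect [457.  -49.   21.8  23.9   1. ] circ [457.5 -48.6  12.8] mom [457.2 -48.6] depthz 133.4
blue px 347 188 rect [542.9 -30.9 600.1 249.7  84.3] circ [543.5 -30.7 323.5] mom [539.5 -34.7] depthz 12.0
```

View pics/c1.png

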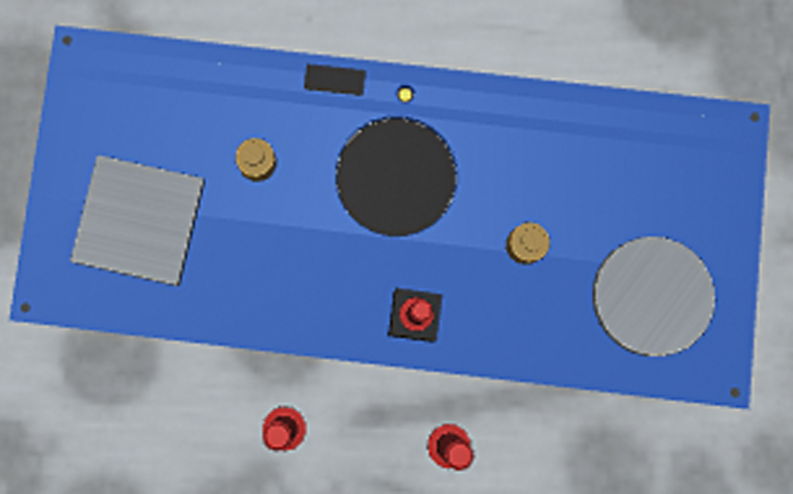

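View pics/c2.png

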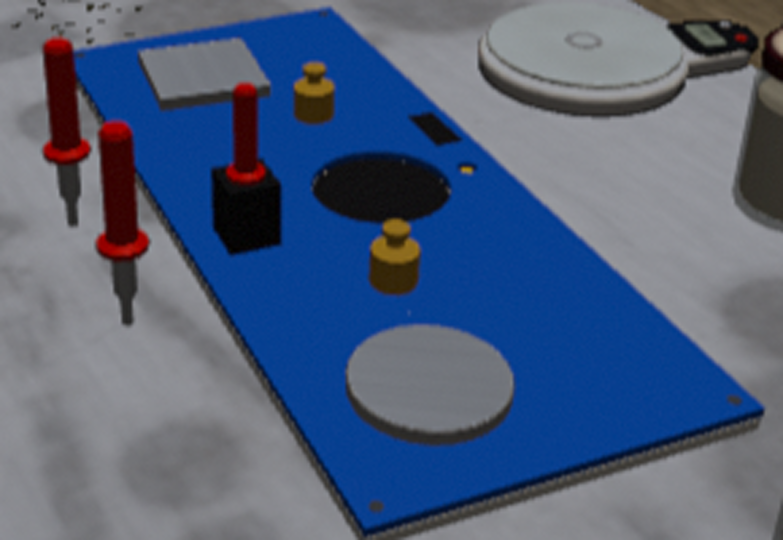

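```bash
cat >> m.py <<'E'
print('---')
comps((((V<80))&(S<110)).astype(np.uint8)*255,20,'dark',20,(225,120,480,255))
for u,v in [(347,172),(322,135),(350,141)]: print(f[v,u],hsv[v,u])
# scene cross-check
d=load('scene0');f=d['frame'];H,S,V=cv2.split(cv2.cvtColor(f,cv2.COLOR_RGB2HSV))
comps((((V<60))&(S<110)).astype(np.uint8)*255,20,'sdark',20,(245,130,510,330))
comps(((S<40)&(V>70)).astype(np.uint8)*255,32,'sgrey',300,(350,245,420,295))
comps(((H>18)&(H<35)&(S>100)&(V>120)).astype(np.uint8)*255,16,'syel',2,(380,170,410,210))
comps((((H<8)|(H>172))&(S>150)&(V>70)).astype(np.uint8)*255,100,'sred',15,(300,150,340,240))
E
python3 m.py | sed '1,/---/d'
```

```text
dark px 354 226 rect [458.5 -50.3  38.5  38.4  83.1] circ [459.1 -49.9  26.4] mom [458.9 -50.7] depthz 133.4
dark px 347 173 rect [571.4 -33.9  95.6  94.4   0.8] circ [571.9 -33.3  49. ] mom [571.3 -33.7] depthz 12.5
dark px 323 135 rect [653.2  18.7  49.   20.9  84.3] circ [653.9  18.   25.4] mom [653.3  18.7] depthz 22.4
[57 56 56] [ 0  4 57]
[55 54 55] [150   5  55]
[226 228 115] [ 31 126 228]
sdark px 382 288 rect [ 461.  -261.5   36.5   90.6   54.7] circ [ 471.3 -247.    45.3] mom [ 455.9 -266.8] depthz 31.9
sdark px 271 236 rect [359.5 -67.4  67.6  13.6  70.2] circ [363.4 -68.8  33.9] mom [361.2 -62.3] depthz 33.6
sdark px 316 208 rect [474.1 -14.4 100.5  44.4  65.6] circ [470.5 -11.5  51.6] mom [471. -19.] depthz 53.9
sdark px 250 199 rect [371.   62.5  81.   13.9  72.2] circ [374.6  61.3  40.6] mom [373.2  69.2] depthz 35.6
sdark px 366 200 rect [568.4 -38.1  84.7  87.8  14.9] circ [568.6 -37.6  47.5] mom [568.1 -39. ] depthz 15.5
sdark px 386 177 rect [651.7  19.   39.8  15.5  82.8] circ [653.5  18.4  20.3] mom [652.5  18.4] depthz 20.1
sdark px 505 189 rect [ 848.2 -117.7  
[... 151 characters left out ...]
5  29.9] mom [509.6 147.9] depthz 27.0
sdark px 437 167 rect [785.8  13.6  73.  162.1  47.8] circ [808.6  38.8  81.1] mom [775.5   3.9] depthz 18.4
sdark px 490 145 rect [946.9  23.3 114.3  70.8  57.4] circ [938.9  26.2  61.6] mom [951.4  33.3] depthz 26.7
sgrey px 384 270 rect [ 474.3 -243.    92.4   93.    28.1] circ [ 473.8 -242.9   47.4] mom [ 473.  -244.6] depthz 32.5
syel px 398 192 rect [642.6 -38.7   5.6   3.7  83.3] circ [642.6 -38.7   3.4] mom [642.6 -38.7] depthz 14.3
sred px 316 194 rect [433.9 -91.9  22.6  21.8  63.7] circ [435.1 -90.9  13.1] mom [433.4 -94.2] depthz 75.1
sred px 315 163 rect [483.8   6.5  16.2  13.   62.7] circ [482.9   6.4   9.4] mom [483.2   6.2] depthz 133.8
```

Candidates for the stylus are top px (355,226), standing in the black stand, and the longer loose ones at (304,270) and (369,277). The crops show that the one in the stand is the smallest, so that is mine. The disc is round at (446,219), the square plate at (247,189), the pocket at (347,173) and the button at (350,141). The disc route goes round weight_b on its far side.

```bash
cat >> h.py <<'E'
from scipy.spatial.transform import Rotation as Ro
def plan(*wps):
    """wps: (x,y,z,yaw_deg of tool x); deltas from measured state"""
    s=read_state();p=s['position'];R=Ro.from_quat(s['ee_rot']).as_matrix();yaw=np.degrees(np.arctan2(R[1,0],R[0,0]))
    print('at',np.round(p,1),'yaw',round(yaw,1),'g',round(s['gripper_width'],1),'t',round(s['clock'],2),'F',np.round(s['contact_force'],1))
    for w in wps:
        t=R.T@(np.array(w[:3])-p)/250; dy=(w[3]-yaw+180)%360-180
        print(w,'-> t',np.round(t,4),'spin',round(-dy/45,3))
E
python3 -c "
from h import *
plan((430,330,245,-57.8))"
```

```text
at [138.  609.2 244.5] yaw -12.8 g 85.8 t 0.15 F [ 0.4 -0.2 -0. ]
(430, 330, 245, -57.8) -> t [ 1.386e+00  8.308e-01 -6.000e-04] spin 1.001
```

>>> play_rows --targets '[{"tx": 0.2, "ty": 0.17, "tz": 0, "spin": 0.2, "gripper": -0.4}, {"tx": 0.4, "ty": 0.35, "tz": 0, "spin": 0.4, "gripper": -0.4}, {"tx": 0.6, "ty": 0.5, "tz": 0, "spin": 0.6, "gripper": -0.4}, {"tx": 0.75, "ty": 0.68, "tz": 0, "spin": 0.8, "gripper": -0.4}, {"tx": 0.9, "ty": 0.85, "tz": 0, "spin": 1, "gripper": -0.4}, {"tx": 0.9, "ty": 0.85, "tz": 0, "spin": 1, "gripper": -0.4}, {"tx": 0.9, "ty": 0.85, "tz": 0, "spin": 1, "gripper": -0.4}]'

```text
clock: 1.02
position: [310.7, 352.7, 245.5]
ee_rot: [0.876, -0.483, -0.0, -0.0]
contact_force: [-0.4, -0.2, -0.4]
gripper_width: 59.9
```

```bash
python3 -c "
from h import *
plan((420,120,240,-102.8),(420,0,240,-102.8))"
```

```text
at [310.7 352.7 245.5] yaw -57.8 g 59.9 t 1.02 F [-0.4 -0.2 -0.4]
(420, 120, 240, -102.8) -> t [1.0206 0.1268 0.0214] spin 1.001
(420, 0, 240, -102.8) -> t [1.4266 0.3828 0.021 ] spin 1.001
```

>>> play_rows --targets '[{"tx": 0.2, "ty": 0.03, "tz": 0, "spin": 0.2, "gripper": -0.4}, {"tx": 0.4, "ty": 0.06, "tz": 0, "spin": 0.4, "gripper": -0.4}, {"tx": 0.6, "ty": 0.09, "tz": 0, "spin": 0.6, "gripper": -0.4}, {"tx": 0.8, "ty": 0.11, "tz": 0, "spin": 0.8, "gripper": -0.4}, {"tx": 1, "ty": 0.13, "tz": 0, "spin": 1, "gripper": -0.4}, {"tx": 1, "ty": 0.13, "tz": 0, "spin": 1, "gripper": -0.4}]'

```text
clock: 1.78
position: [417.3, 122.8, 245.0]
ee_rot: [-0.623, 0.782, -0.0, -0.0]
contact_force: [-0.1, -0.1, 0.9]
gripper_width: 59.6
```

```bash
python3 -c "
from h import *
plan((420,-90,220,-147.8),(400,-120,200,-147.8))"
```

```text
at [417.3 122.8 245. ] yaw -102.9 g 59.6 t 1.77 F [-0.1 -0.1  0.9]
(420, -90, 220, -147.8) -> t [ 0.8272 -0.2011  0.1004] spin 0.997
(400, -120, 200, -147.8) -> t [ 0.962  -0.15    0.1805] spin 0.997
```

>>> play_rows --targets '[{"tx": 0.2, "ty": -0.03, "tz": 0, "spin": 0.2, "gripper": -0.4}, {"tx": 0.4, "ty": -0.06, "tz": 0, "spin": 0.4, "gripper": -0.4}, {"tx": 0.6, "ty": -0.09, "tz": 0, "spin": 0.6, "gripper": -0.4}, {"tx": 0.8, "ty": -0.12, "tz": 0, "spin": 0.8, "gripper": -0.4}, {"tx": 0.96, "ty": -0.15, "tz": 0.1, "spin": 1, "gripper": -0.4}, {"tx": 0.96, "ty": -0.15, "tz": 0.1, "spin": 1, "gripper": -0.4}]'

```text
clock: 2.52
position: [399.3, -118.9, 218.5]
ee_rot: [-0.277, 0.961, 0.001, -0.002]
contact_force: [-0.3, -0.3, 0.4]
gripper_width: 59.8
```

```bash
python3 -c "
from h import *
plan((413,-271,100,-155),(413,-271,35,-155))"
```

```text
at [ 399.3 -118.9  218.5] yaw -147.8 g 59.8 t 2.52 F [-0.3 -0.3  0.4]
(413, -271, 100, -155) -> t [ 0.2756 -0.5452  0.4739] spin 0.159
(413, -271, 35, -155) -> t [ 0.2747 -0.5458  0.7339] spin 0.159
```

>>> play_rows --targets '[{"tx": 0.07, "ty": -0.2, "tz": 0.05, "spin": 0.05, "gripper": -0.4}, {"tx": 0.18, "ty": -0.38, "tz": 0.15, "spin": 0.1, "gripper": -0.4}, {"tx": 0.275, "ty": -0.545, "tz": 0.3, "spin": 0.16, "gripper": -0.4}, {"tx": 0.275, "ty": -0.545, "tz": 0.5, "spin": 0.16, "gripper": -0.4}, {"tx": 0.275, "ty": -0.545, "tz": 0.6, "spin": 0.16, "gripper": -0.4}, {"tx": 0.275, "ty": -0.545, "tz": 0.69, "spin": 0.16, "gripper": -0.4}, {"tx": 0.275, "ty": -0.545, "tz": 0.69, "spin": 0.16, "gripper": -0.4}]'

```text
clock: 3.4
position: [415.2, -268.8, 46.6]
ee_rot: [-0.219, 0.976, 0.001, -0.001]
contact_force: [0.7, -0.0, -0.2]
gripper_width: 59.7
```

```bash
python3 -c "
from h import *
plan((413,-271,35,-155))
snap('scene','s1.png');snap('wrist','w1.png');snap('top','t1.png')
a=cv2.imread('pics/s1.png')[150:400,250:510];b=cv2.imread('pics/w1.png');c=cv2.imread('pics/t1.png')[100:300,380:520]
cv2.imwrite('pics/s1c.png',cv2.resize(a,None,fx=2.2,fy=2.2));cv2.imwrite('pics/t1c.png',cv2.resize(c,None,fx=2.5,fy=2.5))"
```

```text
at [ 415.2 -268.8   46.6] yaw -154.7 g 59.7 t 3.4 F [ 0.7 -0.  -0.2]
(413, -271, 35, -155) -> t [ 0.0115 -0.0043  0.0464] spin 0.006
```

View pics/s1c.png

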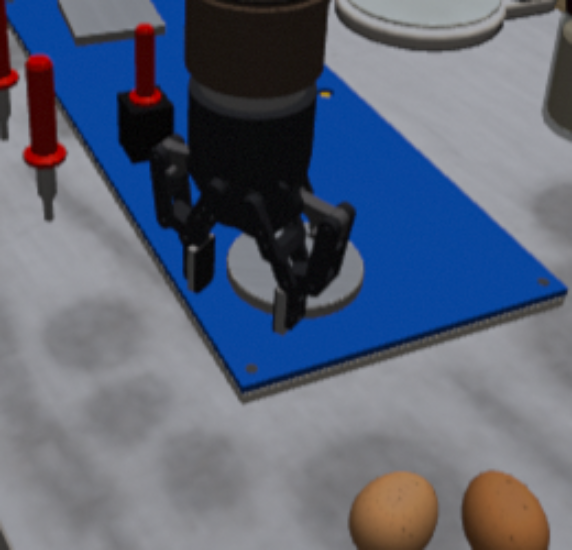

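View pics/w1.png

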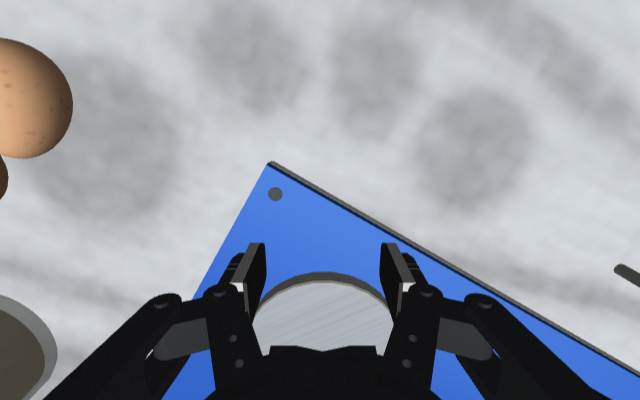

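```bash
python3 -c "
from h import *
d=load('s1')
for u in range(374,386,2):
  for v in range(290,304,1):
    p=dp(d,u,v)
    if v>=294: print(u,v,d['frame'][v,u],np.round(p,1))
" | head -60
```

```text
374 294 [14 25 55] [ 417.6 -301.7   52.7]
374 295 [17 25 49] [ 418.1 -301.2   50.2]
374 296 [22 26 44] [ 417.1 -302.8   50. ]
374 297 [23 26 45] [ 417.7 -301.9   47.3]
374 298 [21 25 43] [ 418.3 -301.4   44.7]
374 299 [22 26 45] [ 417.3 -302.9   44.5]
374 300 [19 38 80] [ 431.3 -283.    20.6]
374 301 [ 15  61 135] [ 429.1 -286.3   22.3]
374 302 [  9  69 157] [ 429.1 -286.4   20.4]
374 303 [  7  70 158] [ 428.1 -288.1   20.3]
376 294 [51 49 48] [ 419.5 -303.8   53.5]
376 295 [51 50 49] [ 419.  -304.7   52.6]
376 296 [50 50 49] [ 419.3 -304.3   50.3]
376 297 [51 51 50] [ 418.9 -305.1   49.3]
376 298 [52 51 50] [ 418.7 -305.5   47.9]
376 299 [51 51 49] [ 418.4 -306.2   46.7]
376 300 [49 50 54] [ 419.  -305.5   44.1]
376 301 [ 37  57 107] [ 432.8 -286.1   20.5]
376 302 [ 20  67 148] [ 431.4 -288.2   20.9]
376 303 [  7  70 158] [ 430.3 -290.    20.9]
378 294 [52 51 51] [ 420.7 -306.8   55.4]
378 295 [51 50 49] [ 421.  -306.5   53.2]
378 296 [50 49 50] [ 421.4 -306.1   50.9]
378 297 [52 51 51] [ 421.  -306.8   49.8]
378 298 [50 50 51] [ 421.7 -306.    47. ]
378 299 [52 50 51] [ 422.3 -305.
[... 779 characters left out ...]
82 298 [12 14 23] [ 425.3 -310.5   49.1]
382 299 [ 7 27 62] [ 426.5 -309.    45.5]
382 300 [  9  57 130] [ 440.9 -289.4   21.6]
382 301 [ 12  71 158] [ 439.6 -291.4   21.9]
382 302 [  9  70 158] [ 439.2 -292.1   20.7]
382 303 [  4  68 156] [ 437.4 -294.8   21.8]
384 294 [ 9  9 10] [ 428.  -310.6   55.3]
384 295 [11 12 13] [ 427.5 -311.5   54.5]
384 296 [ 9 15 27] [ 427.8 -311.3   52.3]
384 297 [ 8 33 76] [ 431.1 -307.    45.7]
384 298 [  7  58 132] [ 446.1 -286.9   21.3]
384 299 [  7  68 156] [ 444.6 -289.1   21.7]
384 300 [  9  70 159] [ 443.4 -290.9   21.8]
384 301 [  7  69 157] [ 443.6 -290.9   19.8]
384 302 [  5  69 156] [ 441.8 -293.4   20.6]
384 303 [ 12  70 157] [ 440.7 -295.    20.5]
```

```bash
python3 -c "
from h import *
plan((415.2,-268.8,30.5,-154.7),(430,-262,30.5,-155),(558,-209,30.5,-155))"
```

```text
at [ 416.2 -269.9   48.9] yaw -154.8 g 59.5 t 3.55 F [ 0.4  0.8 -0.1]
(415.2, -268.8, 30.5, -154.7) -> t [0.0019 0.0058 0.0735] spin -0.002
(430, -262, 30.5, -155) -> t [-0.0633  0.0053  0.0736] spin 0.004
(558, -209, 30.5, -155) -> t [-0.6168 -0.0209  0.0745] spin 0.004
```

>>> play_rows --targets '[{"tx": 0, "ty": 0, "tz": 0.068, "gripper": -0.4}, {"tx": 0, "ty": 0, "tz": 0.068, "gripper": -0.4}]'

```text
invalid input
```

```bash
python3 -c "
from h import *
plan((558,-209,30.5,-155))
snap('scene','s2.png');plan((558,-209,30.5,-155))
d=load('s2')
for u in range(372,386,2):
  for v in range(290,320):
    p=dp(d,u,v)
    if p[2]<25: break
    q=p
  print(u,v,np.round(q,1))
"
```

```text
at [ 416.2 -269.9   48.9] yaw -154.8 g 59.5 t 3.55 F [ 0.4  0.8 -0.1]
(558, -209, 30.5, -155) -> t [-0.6168 -0.0209  0.0745] spin 0.004
at [ 416.  -270.1   49. ] yaw -154.8 g 59.7 t 3.6 F [ 0.  -0.   0.3]
(558, -209, 30.5, -155) -> t [-0.6177 -0.02    0.0754] spin 0.004
372 291 [ 436.5 -268.9   26.5]
374 291 [ 439.4 -269.8   26. ]
376 300 [ 419.8 -304.1   44.4]
378 301 [ 421.  -307.4   44.7]
380 301 [ 426.6 -304.3   39.8]
382 299 [ 431.6 -301.8   39.5]
384 298 [ 427.3 -312.2   51.4]
```

>>> play_rows --targets '[{"tx": 0, "ty": 0, "tz": 0.04, "spin": 0, "gripper": -0.4}, {"tx": 0, "ty": 0, "tz": 0.075, "spin": 0, "gripper": -0.4}, {"tx": 0, "ty": 0, "tz": 0.075, "spin": 0, "gripper": -0.4}]'

```text
clock: 3.98
position: [414.7, -270.6, 29.1]
ee_rot: [-0.217, 0.976, -0.0, 0.0]
contact_force: [-0.2, 0.9, 3.0]
gripper_width: 59.8
```

```bash
python3 -c "
from h import *
plan((558,-209,30.5,-155))
snap('scene','s2.png');plan((558,-209,30.5,-155))
d=load('s2')
for u in range(370,386,2):
  for v in range(293,320):
    p=dp(d,u,v)
    if p[2]<23: break
    q=p
  print(u,v,np.round(q,1))
"
```

```text
at [ 414.7 -270.6   29.1] yaw -154.9 g 59.8 t 3.98 F [-0.2  0.9  3. ]
(558, -209, 30.5, -155) -> t [-0.6237 -0.0196 -0.0057] spin 0.001
at [ 414.7 -270.6   29.1] yaw -155.0 g 59.8 t 4.03 F [-0.3 -0.1  2.6]
(558, -209, 30.5, -155) -> t [-0.6238 -0.0195 -0.0056] spin 0.001Traceback (most recent call last):
  File "<string>", line 11, in <module>
    print(u,v,np.round(q,1))
                       ^
NameError: name 'q' is not defined
```

>>> play_rows --targets '[{"tx": 0, "ty": 0, "tz": -0.016, "spin": 0, "gripper": -0.4}, {"tx": -0.06, "ty": -0.002, "tz": -0.016, "spin": 0, "gripper": -0.4}, {"tx": -0.12, "ty": -0.004, "tz": -0.016, "spin": 0, "gripper": -0.4}, {"tx": -0.18, "ty": -0.006, "tz": -0.016, "spin": 0, "gripper": -0.4}, {"tx": -0.24, "ty": -0.008, "tz": -0.016, "spin": 0, "gripper": -0.4}, {"tx": -0.3, "ty": -0.01, "tz": -0.016, "spin": 0, "gripper": -0.4}, {"tx": -0.36, "ty": -0.012, "tz": -0.016, "spin": 0, "gripper": -0.4}, {"tx": -0.42, "ty": -0.014, "tz": -0.016, "spin": 0, "gripper": -0.4}, {"tx": -0.48, "ty": -0.016, "tz": -0.016, "spin": 0, "gripper": -0.4}, {"tx": -0.54, "ty": -0.018, "tz": -0.016, "spin": 0, "gripper": -0.4}, {"tx": -0.59, "ty": -0.019, "tz": -0.016, "spin": 0, "gripper": -0.4}, {"tx": -0.62, "ty": -0.02, "tz": -0.016, "spin": 0, "gripper": -0.4}]'

```text
clock: 5.52
position: [557.8, -209.0, 33.0]
ee_rot: [-0.217, 0.976, -0.0, 0.0]
contact_force: [-1.6, -1.3, 0.2]
gripper_width: 59.8
```

```bash
python3 -c "
from h import *
plan((558,-209,30.5,-155))
snap('scene','s3.png');snap('top','t3.png');plan((558,-209,30.5,-155))
c=cv2.imread('pics/t3.png')[100:300,200:520]
cv2.imwrite('pics/t3c.png',cv2.resize(c,None,fx=2.4,fy=2.4))"
```

```text
at [ 557.8 -209.    33. ] yaw -154.9 g 59.8 t 5.53 F [-1.6 -1.3  0.2]
(558, -209, 30.5, -155) -> t [-0.0006 -0.0001  0.0099] spin 0.001
at [ 558.3 -209.1   33.1] yaw -154.9 g 59.8 t 5.62 F [-0.7 -0.4 -0.1]
(558, -209, 30.5, -155) -> t [0.0011 0.0009 0.0105] spin 0.002
```

View pics/t3c.png

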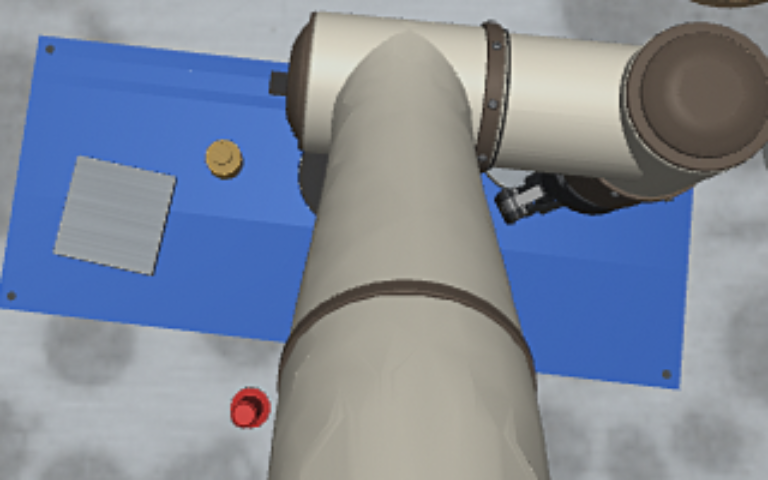

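View pics/s3.png

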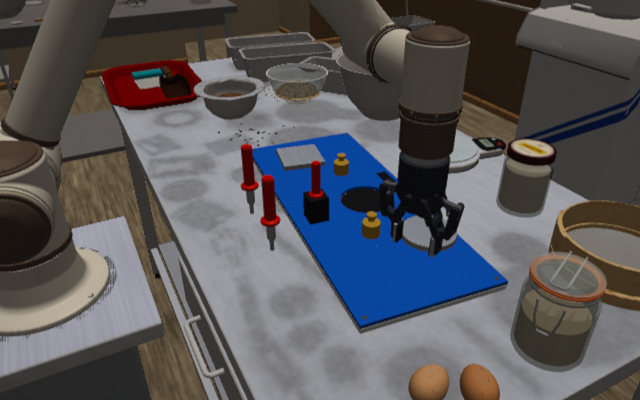

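>>> play_rows --targets '[{"tx": 0.04, "ty": 0, "tz": 0, "spin": 0, "gripper": -0.4}, {"tx": 0.12, "ty": 0, "tz": -0.02, "spin": 0, "gripper": -0.4}, {"tx": 0.14, "ty": 0, "tz": -0.2, "spin": -0.1, "gripper": -0.4}, {"tx": 0.14, "ty": 0.1, "tz": -0.4, "spin": -0.3, "gripper": -0.4}, {"tx": 0.1, "ty": 0.25, "tz": -0.55, "spin": -0.53, "gripper": -0.4}, {"tx": 0, "ty": 0.35, "tz": -0.6, "spin": -0.76, "gripper": -0.4}, {"tx": 0, "ty": 0.35, "tz": -0.6, "spin": -1, "gripper": -0.4}, {"tx": 0, "ty": 0.35, "tz": -0.6, "spin": -1, "gripper": -0.4}]'

```text
clock: 6.62
position: [518.8, -130.5, 183.6]
ee_rot: [-0.573, 0.82, -0.0, 0.0]
contact_force: [-0.6, 0.5, 0.1]
gripper_width: 59.6
```

```bash
python3 -c "
from h import *
plan((616,-259,100,-78.6))
snap('scene','s4.png');snap('top','t4.png');snap('wrist','w4.png')"
```

```text
at [ 518.8 -130.5  183.6] yaw -110.1 g 59.6 t 6.62 F [-0.6  0.5  0.1]
(616, -259, 100, -78.6) -> t [ 0.3493 -0.5415  0.3345] spin -0.7
```

View pics/w4.png

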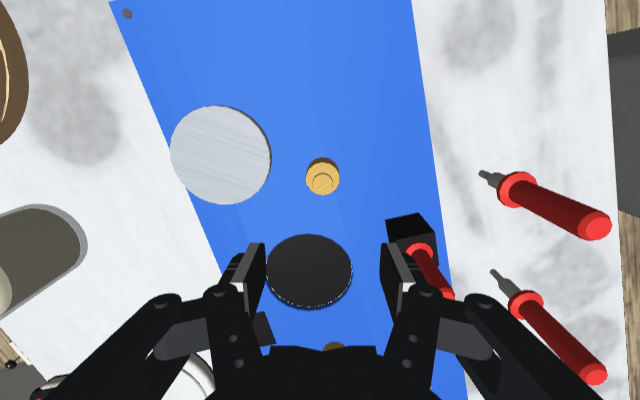

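View pics/s4.png

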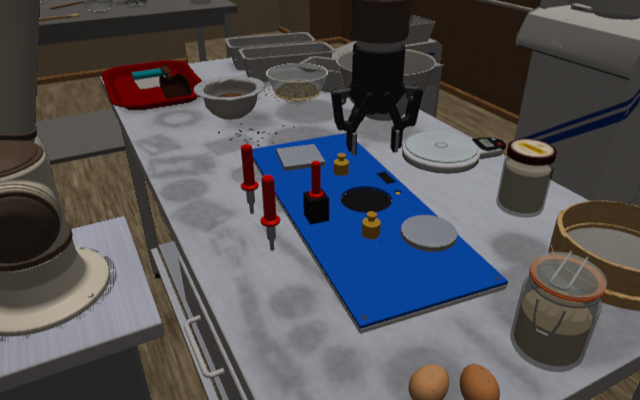

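View pics/t4.png

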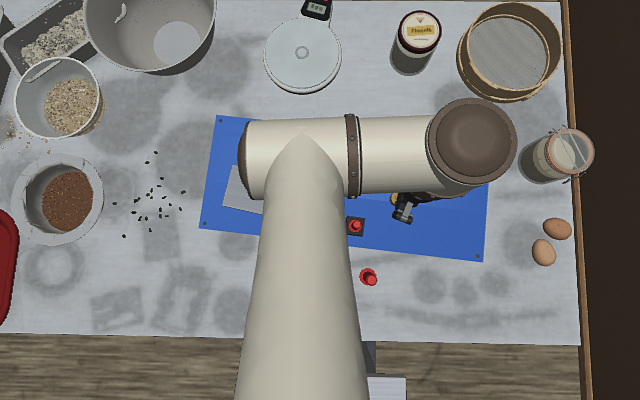

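```bash
cat > m2.py <<'E'
from h import *
import sys
def circ(d,m,z,box,name):
    mm=np.zeros(m.shape,np.uint8);x0,y0,x1,y1=box;mm[y0:y1,x0:x1]=m[y0:y1,x0:x1]
    cs,_=cv2.findContours(mm,cv2.RETR_EXTERNAL,cv2.CHAIN_APPROX_NONE);c=max(cs,key=cv2.contourArea);c=cv2.convexHull(c)
    P=np.array([onz(d,u,v,z)[:2] for u,v in c[:,0].astype(float)],np.float32)
    e=cv2.fitEllipse(P);(ex,ey),r=cv2.minEnclosingCircle(P)
    print(name,'ell',np.round(e[0],1),np.round(e[1],1),'circ',np.round([ex,ey,r],1))
E
cat > m3.py <<'E'
from m2 import *
d=load('w4');H,S,V=cv2.split(cv2.cvtColor(d['frame'],cv2.COLOR_RGB2HSV))
circ(d,((S<60)&(V>120)),32,(165,95,280,210),'disc w')
circ(d,((S<90)&(V<80)),20,(266,225,356,312),'pocket w')
circ(d,((H>10)&(H<30)&(S>80)),50,(300,150,345,200),'wb')
d=load('s4');H,S,V=cv2.split(cv2.cvtColor(d['frame'],cv2.COLOR_RGB2HSV))
circ(d,((S<60)&(V>75)),32,(398,210,460,252),'disc s')
circ(d,((S<90)&(V<60)),20,(335,180,395,217),'pocket s')
E
python3 m3.py
```

```text
disc w ell [ 613.  -187.5] [ 95.5 124.5] circ [ 616.3 -182.7   63.9]
pocket w ell [570.4 -37.3] [92.3 95.9] circ [570.2 -37.9  48.1]
wb ell [ 514.8 -142.8] [30.3 34. ] circ [ 514.9 -143.    16.9]
disc s ell [ 617.7 -185.2] [ 95.9 138.7] circ [ 621.  -180.1   69.8]
pocket s ell [568.6 -37.9] [80.8 94.2] circ [569.5 -36.   47.4]
```

```bash
cat >> m2.py <<'E'
def zmap(d):
    v,u=np.mgrid[0:400,0:640];K=d['mtx'];x=(u-K[0,2])/K[0,0];y=(v-K[1,2])/K[1,1];D=d['depth']
    C=np.stack([x*D,-y*D,-D],-1);W=d['world_to_cam'];return (C-W[:3,3])@W[:3,:3]
E
cat > m3.py <<'E'
from m2 import *
for n,b in (('w4',(150,90,285,215)),('s4',(390,205,465,255))):
    d=load(n);Z=zmap(d)[...,2];m=(Z>26.5)&(Z<38)&(d['depth']>0);m=cv2.morphologyEx(m.astype(np.uint8),cv2.MORPH_OPEN,np.ones((5,5)))
    circ(d,m>0,32,b,'disc '+n)
E
python3 m3.py
```

```text
disc w4 ell [ 600.6 -190.1] [94.8 95.8] circ [ 600.5 -190.    48. ]
disc s4 ell [ 599.1 -191.3] [ 96.3 103.6] circ [ 598.6 -190.7   51.5]
```

```bash
python3 -c "
from h import *
plan((615,-260,110,-79),(615,-260,31.5,-79))"
```

```text
at [ 519.1 -130.9  182.9] yaw -110.2 g 59.9 t 6.78 F [-0.4  0.3 -0.3]
(615, -260, 110, -79) -> t [ 0.3525 -0.5381  0.2914] spin -0.693
(615, -260, 31.5, -79) -> t [ 0.3525 -0.5383  0.6054] spin -0.693
```

>>> play_rows --targets '[{"tx": 0.1, "ty": -0.15, "tz": 0, "spin": -0.2, "gripper": -0.4}, {"tx": 0.2, "ty": -0.3, "tz": 0, "spin": -0.4, "gripper": -0.4}, {"tx": 0.3, "ty": -0.45, "tz": 0.05, "spin": -0.6, "gripper": -0.4}, {"tx": 0.353, "ty": -0.538, "tz": 0.2, "spin": -0.693, "gripper": -0.4}, {"tx": 0.353, "ty": -0.538, "tz": 0.4, "spin": -0.693, "gripper": -0.4}, {"tx": 0.353, "ty": -0.538, "tz": 0.53, "spin": -0.693, "gripper": -0.4}, {"tx": 0.353, "ty": -0.538, "tz": 0.6, "spin": -0.693, "gripper": -0.4}, {"tx": 0.353, "ty": -0.538, "tz": 0.6, "spin": -0.693, "gripper": -0.4}, {"tx": 0.353, "ty": -0.538, "tz": 0.6, "spin": -0.693, "gripper": -0.4}]'

```text
clock: 7.9
position: [617.2, -259.3, 34.6]
ee_rot: [0.773, -0.635, 0.001, -0.001]
contact_force: [0.7, 1.1, 0.8]
gripper_width: 59.8
```

```bash
python3 -c "
from h import *
snap('wrist','w5.png')
plan((615,-260,31.5,-79),(571+48.5*.192,-35.5-48.5*.981,31.5,-79))"
```

```text
at [ 617.2 -259.2   34.8] yaw -78.8 g 59.9 t 7.95 F [-0.2  0.1 -0.4]
(615, -260, 31.5, -79) -> t [0.0013 0.0094 0.0132] spin 0.005
(580.312, -83.07849999999999, 31.5, -79) -> t [-0.7199  0.0079  0.0124] spin 0.005
```

View pics/w5.png

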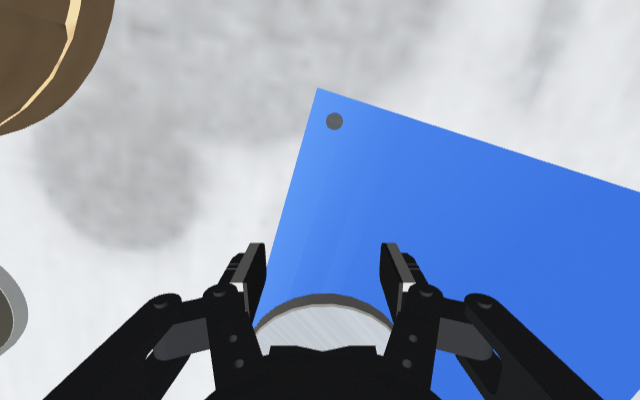

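>>> play_rows --targets '[{"tx": 0, "ty": 0.004, "tz": 0.012, "spin": 0, "gripper": -0.4}, {"tx": -0.06, "ty": 0.006, "tz": 0.012, "spin": 0, "gripper": -0.4}, {"tx": -0.12, "ty": 0.008, "tz": 0.012, "spin": 0, "gripper": -0.4}, {"tx": -0.18, "ty": 0.008, "tz": 0.012, "spin": 0, "gripper": -0.4}, {"tx": -0.24, "ty": 0.008, "tz": 0.012, "spin": 0, "gripper": -0.4}, {"tx": -0.3, "ty": 0.008, "tz": 0.012, "spin": 0, "gripper": -0.4}, {"tx": -0.36, "ty": 0.008, "tz": 0.012, "spin": 0, "gripper": -0.4}, {"tx": -0.42, "ty": 0.008, "tz": 0.012, "spin": 0, "gripper": -0.4}, {"tx": -0.48, "ty": 0.008, "tz": 0.012, "spin": 0, "gripper": -0.4}, {"tx": -0.54, "ty": 0.008, "tz": 0.012, "spin": 0, "gripper": -0.4}, {"tx": -0.59, "ty": 0.008, "tz": 0.012, "spin": 0, "gripper": -0.4}, {"tx": -0.61, "ty": 0.008, "tz": 0.012, "spin": 0, "gripper": -0.4}]'

```text
clock: 9.45
position: [584.5, -109.0, 30.1]
ee_rot: [0.773, -0.634, -0.0, 0.0]
contact_force: [0.4, -2.1, 1.5]
gripper_width: 59.8
```

```bash
python3 -c "
from h import *
snap('scene','s6.png');snap('wrist','w6.png');snap('top','t6.png')
plan((571+48.5*.192,-35.5-48.5*.981,31.5,-79))
c=cv2.imread('pics/s6.png')[120:300,260:480]
cv2.imwrite('pics/s6c.png',cv2.resize(c,None,fx=3,fy=3))"
```

```text
at [ 584.2 -109.3   29.8] yaw -78.8 g 60.0 t 9.6 F [-0.1  0.  -0.2]
(580.312, -83.07849999999999, 31.5, -79) -> t [-0.1061 -0.005  -0.0068] spin 0.005
```

View pics/s6c.png

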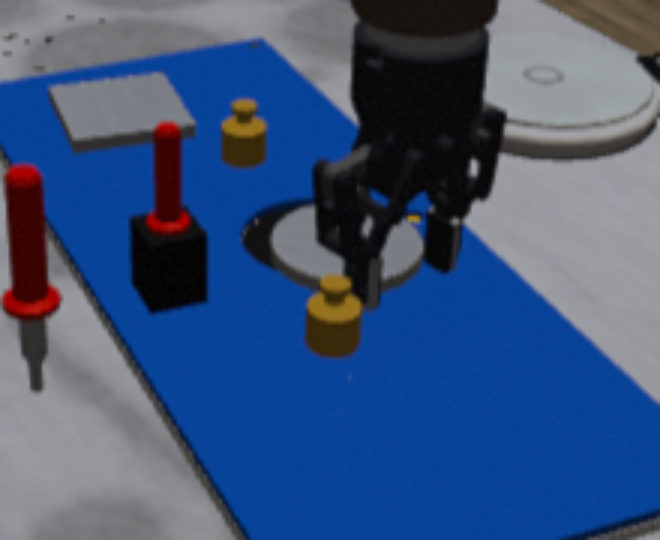

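View pics/t6.png

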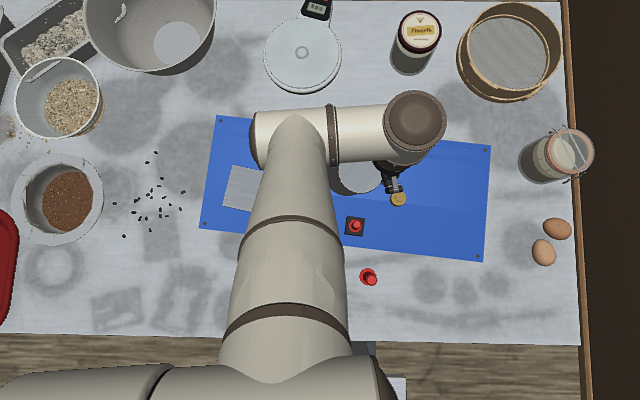

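>>> play_rows --targets '[{"tx": -0.02, "ty": -0.002, "tz": -0.004, "spin": 0, "gripper": -0.4}, {"tx": -0.04, "ty": -0.004, "tz": -0.004, "spin": 0, "gripper": -0.4}, {"tx": -0.06, "ty": -0.005, "tz": -0.004, "spin": 0, "gripper": -0.4}, {"tx": -0.08, "ty": -0.005, "tz": -0.004, "spin": 0, "gripper": -0.4}, {"tx": -0.09, "ty": -0.005, "tz": -0.004, "spin": 0, "gripper": -0.4}, {"tx": -0.1, "ty": -0.005, "tz": -0.004, "spin": 0, "gripper": -0.4}, {"tx": -0.106, "ty": -0.005, "tz": -0.004, "spin": 0, "gripper": -0.4}, {"tx": -0.106, "ty": -0.005, "tz": -0.004, "spin": 0, "gripper": -0.4}]'

```text
clock: 10.6
position: [580.6, -83.4, 31.1]
ee_rot: [0.773, -0.635, -0.0, 0.0]
contact_force: [-0.8, -0.1, -0.0]
gripper_width: 59.4
```

```bash
cat > look.py <<'E'
from m2 import *
import sys
n=sys.argv[1]
d=snap('scene','s%s.png'%n);P=zmap(d);Z=P[...,2]
c=cv2.imread('pics/s%s.png'%n)[120:300,260:480]
cv2.imwrite('pics/s%sc.png'%n,cv2.resize(c,None,fx=3,fy=3))
plan()
m=np.zeros(Z.shape,bool);m[170:225,330:402]=True
S=cv2.cvtColor(d['frame'],cv2.COLOR_RGB2HSV)[...,1];V=d['frame'].max(2)
q=P[m&(S<60)&(V>60)&(Z<45)&(np.hypot(P[...,0]-571,P[...,1]+36)<46)]
A=np.c_[q[:,:2]-[571,-36],np.ones(len(q))];k=np.linalg.lstsq(A,q[:,2],rcond=None)[0];r=q[:,2]-A@k
g=abs(r)<3;k=np.linalg.lstsq(A[g],q[g,2],rcond=None)[0];print('disc plane slope',np.round(k[:2],3),'z',round(k[2],1),len(q))
E
python3 look.py 7
```

```text
at [580.6 -83.4  31.1] yaw -78.8 g 59.6 t 10.65 F [-0.1  0.7  0.4]
disc plane slope [-0.026 -0.06 ] z 29.0 435
```

View pics/s7c.png

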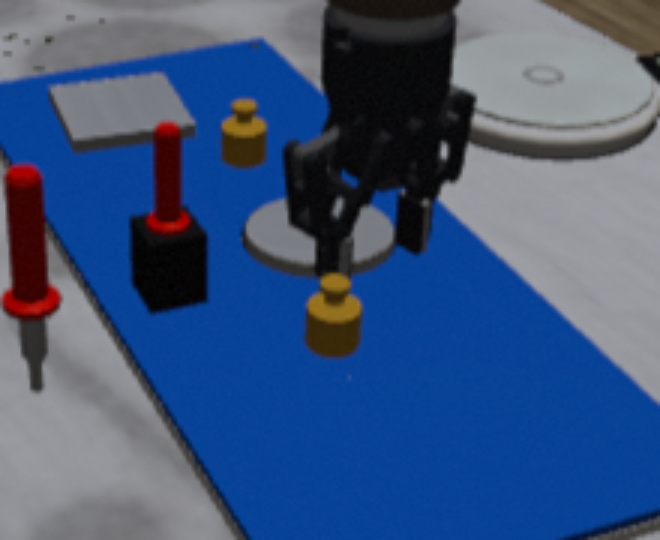

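>>> play_rows --targets '[{"tx": -0.006, "ty": 0, "tz": 0, "spin": 0, "gripper": -0.4}, {"tx": -0.01, "ty": 0, "tz": 0, "spin": 0, "gripper": -0.4}, {"tx": -0.01, "ty": 0, "tz": 0, "spin": 0, "gripper": -0.4}]'

```text
clock: 11.02
position: [580.2, -81.0, 31.1]
ee_rot: [0.773, -0.635, -0.0, 0.0]
contact_force: [0.2, -0.5, -0.6]
gripper_width: 59.7
```

```bash
python3 look.py 8
```

```text
at [580.2 -81.1  31.1] yaw -78.8 g 59.7 t 11.07 F [-0.8 -0.   0.2]
disc plane slope [-0.002  0.   ] z 26.2 515
```

>>> play_rows --targets '[{"tx": 0.03, "ty": 0, "tz": 0, "spin": 0, "gripper": -0.4}, {"tx": 0.04, "ty": 0, "tz": -0.1, "spin": 0, "gripper": -0.4}, {"tx": 0.04, "ty": 0, "tz": -0.3, "spin": 0, "gripper": -0.4}, {"tx": 0.04, "ty": 0, "tz": -0.5, "spin": 0, "gripper": -0.4}, {"tx": 0.04, "ty": 0, "tz": -0.64, "spin": 0, "gripper": -0.4}, {"tx": 0.04, "ty": 0, "tz": -0.64, "spin": 0, "gripper": -0.4}]'

```text
clock: 11.82
position: [584.0, -91.4, 194.9]
ee_rot: [0.773, -0.635, 0.003, -0.003]
contact_force: [-0.2, 0.3, -0.4]
gripper_width: 59.6
```

```bash
python3 look.py 9; python3 -c "
from h import *
snap('wrist','w9.png')
plan((449,-10,190,-79))"
```

```text
at [582.6 -91.3 192.5] yaw -78.8 g 59.8 t 11.88 F [-0.3 -0.4 -0.3]
disc plane slope [-0.003  0.001] z 26.2 907
at [581.8 -91.2 190.9] yaw -78.8 g 59.8 t 11.93 F [-0.   0.5 -0.8]
(449, -10, 190, -79) -> t [-0.4217  0.4581  0.0039] spin 0.004
```

View pics/s9c.png

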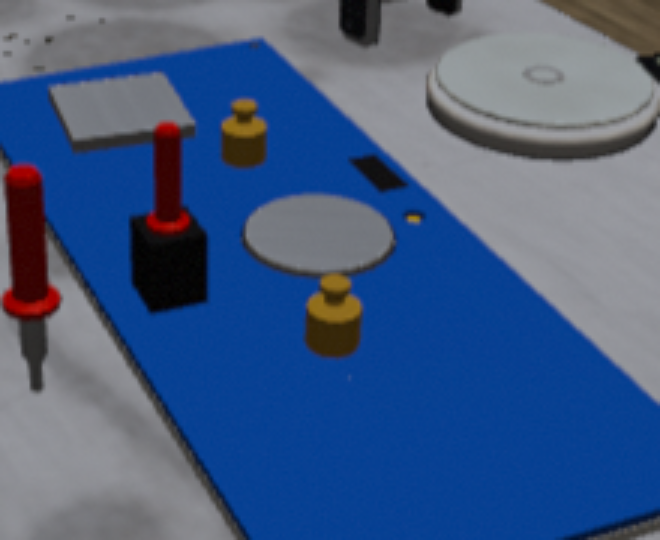

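View pics/w9.png

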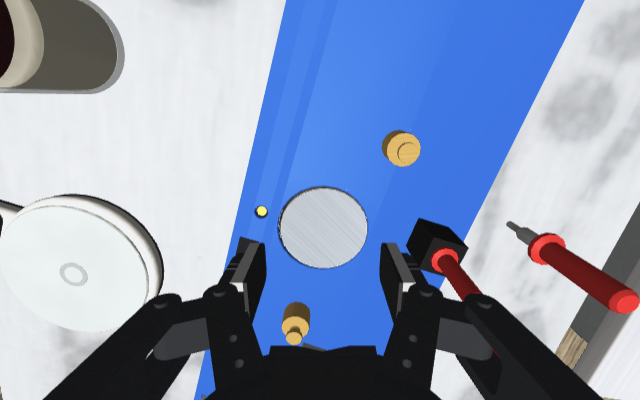

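>>> play_rows --targets '[{"tx": -0.12, "ty": 0.13, "tz": 0, "spin": 0, "gripper": -0.4}, {"tx": -0.24, "ty": 0.26, "tz": 0, "spin": 0, "gripper": -0.4}, {"tx": -0.36, "ty": 0.39, "tz": 0, "spin": 0, "gripper": -0.4}, {"tx": -0.42, "ty": 0.458, "tz": 0, "spin": 0, "gripper": -0.4}, {"tx": -0.42, "ty": 0.458, "tz": 0, "spin": 0, "gripper": -0.4}, {"tx": -0.42, "ty": 0.458, "tz": 0, "spin": 0, "gripper": -0.4}]'

```text
clock: 12.68
position: [449.8, -10.5, 190.5]
ee_rot: [0.773, -0.635, -0.0, 0.0]
contact_force: [-0.7, -0.9, -0.7]
gripper_width: 59.8
```

```bash
python3 -c "
from m2 import *
d=load('w9');H,S,V=cv2.split(cv2.cvtColor(d['frame'],cv2.COLOR_RGB2HSV))
circ(d,((H>24)&(H<35)&(S>80)&(V>120)),16,(250,200,275,222),'button')
circ(d,(S<130)&(V<110)|((H>24)&(H<35)&(S>80)&(V>120)),20,(252,202,272,221),'bore')
for n in ('scene','wrist'): snap(n,n[0]+'10.png')
plan((449,-10,190,-79))"
```

```text
button ell [641.5 -41.6] [ 9.4 10.5] circ [641.6 -41.5   5.3]
bore ell [640.8 -42.7] [11.6 12.3] circ [640.8 -42.9   6.2]
at [450.1 -10.6 190.6] yaw -78.8 g 59.7 t 12.78 F [-0.4  1.1  0.6]
(449, -10, 190, -79) -> t [-0.0031  0.0038  0.0023] spin 0.004
```

View pics/w10.png

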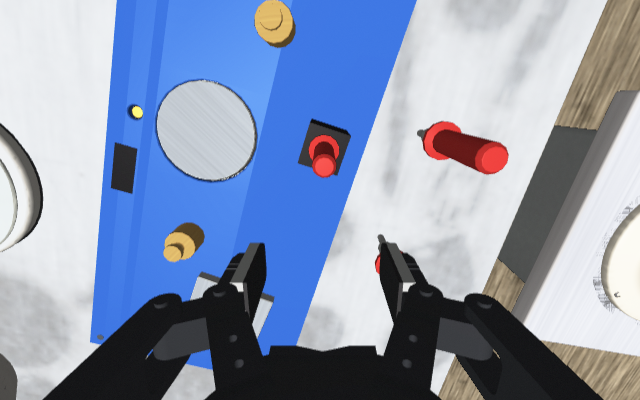

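```bash
python3 -c "
from m2 import *
for n,b in (('w10',(295,125,350,185)),):
  d=load(n);f=d['frame'];H,S,V=cv2.split(cv2.cvtColor(f,cv2.COLOR_RGB2HSV))
  red=(((H<8)|(H>172))&(S>120))
  for v in range(130,184,3): print(v,[int(x) if r else 0 for x,r in zip(f[v,304:346:2,0],red[v,304:346:2])])
  Z=zmap(d)
  Q=Z[125:185,295:350][(Z[125:185,295:350,2]>128)]; print('top pts mean',Q.mean(0),len(Q), (Q.max(0)+Q.min(0))/2)
  Q=Z[115:185,290:360][(abs(Z[115:185,290:360,2]-68)<2.5)]; print('stand top',cv2.minAreaRect(Q[:,:2].astype(np.float32)))
d=load('s10');Z=zmap(d)[150:210,300:335];Q=Z[(Z[...,2]>85)&(Z[...,2]<128)];print('scene handle side',Q.mean(0),len(Q))
d=load('top0');Z=zmap(d)[210:240,340:370];Q=Z[(Z[...,2]>128)];print('top handle',Q.mean(0),len(Q),(Q.max(0)+Q.min(0))/2)
Q=Z[abs(Z[...,2]-68)<3];print('stand',cv2.minAreaRect(Q[:,:2].astype(np.float32)))
"
```

```text
130 [0, 0, 0, 0, 0, 0, 0, 0, 0, 0, 0, 0, 0, 0, 0, 0, 0, 0, 0, 0, 0]
133 [0, 0, 0, 0, 0, 0, 0, 0, 0, 0, 0, 0, 0, 0, 0, 0, 0, 0, 0, 0, 0]
136 [0, 0, 0, 0, 0, 0, 0, 203, 218, 236, 233, 221, 215, 204, 0, 0, 0, 0, 0, 0, 0]
139 [0, 0, 0, 0, 0, 230, 237, 237, 236, 235, 234, 232, 231, 230, 231, 149, 0, 0, 0, 0, 0]
142 [0, 0, 0, 131, 240, 238, 237, 217, 159, 90, 87, 110, 159, 229, 228, 227, 205, 0, 0, 0, 0]
145 [0, 0, 0, 241, 238, 238, 161, 96, 90, 85, 83, 80, 80, 79, 227, 228, 227, 0, 0, 0, 0]
148 [0, 0, 0, 239, 238, 216, 99, 95, 90, 85, 82, 80, 79, 78, 76, 227, 227, 230, 0, 0, 0]
151 [0, 0, 0, 238, 238, 118, 97, 93, 89, 84, 79, 81, 81, 79, 77, 227, 226, 225, 0, 0, 0]
154 [0, 0, 0, 237, 237, 101, 96, 91, 105, 154, 155, 143, 104, 79, 77, 157, 227, 190, 0, 0, 0]
157 [0, 0, 0, 183, 235, 99, 169, 184, 181, 192, 206, 178, 163, 160, 134, 85, 228, 0, 0, 0, 0]
160 [0, 0, 0, 0, 119, 192, 187, 242, 249, 249, 248, 248, 248, 227, 162, 157, 0, 0, 0, 0, 0]
163 [0, 0, 0, 0, 125, 195, 248, 249, 248, 248, 248, 248, 248, 247, 229, 158, 0, 0, 0, 0, 0]
166 [0, 0, 0, 0, 157, 194, 249, 248, 248, 248, 248, 247, 24
[... 204 characters left out ...]
, 0]
175 [0, 0, 0, 0, 0, 0, 0, 164, 205, 242, 241, 232, 196, 0, 0, 0, 0, 0, 0, 0, 0]
178 [0, 0, 0, 0, 0, 0, 0, 0, 0, 0, 0, 0, 0, 0, 0, 0, 0, 0, 0, 0, 0]
181 [0, 0, 0, 0, 0, 0, 0, 0, 0, 0, 0, 0, 0, 0, 0, 0, 0, 0, 0, 0, 0]
top pts mean [456.63444627 -51.02589373 138.01295375] 474 [456.85269361 -65.66919952 223.75943927]
stand top ((456.23419189453125, -49.241912841796875), (36.345054626464844, 36.01136779785156), 83.11762237548828)
scene handle side [452.76551031 -53.28810378 106.33810874] 194
top handle [455.9158591  -46.51111312 159.42748298] 60 [443.16058677 -27.40291337 514.00047456]
stand ((457.23406982421875, -48.55249786376953), (35.961856842041016, 35.78251647949219), 82.8758773803711)
```

```bash
python3 -c "
from m2 import *
d=load('w10');print(onz(d,323.7,167,134),onz(d,322.3,150.5,73))
plan((456.5,-49.3,190,-79),(456.5,-49.3,97,-79))"
```

```text
[456.18037285 -48.69454342 134.        ] [457.13334953 -48.74446702  73.        ]
at [450.1 -10.6 190.6] yaw -78.8 g 59.7 t 12.78 F [-0.4  1.1  0.6]
(456.5, -49.3, 190, -79) -> t [0.1569 0.0048 0.0023] spin 0.004
(456.5, -49.3, 97, -79) -> t [0.1568 0.0045 0.3743] spin 0.004
```

>>> play_rows --targets '[{"tx": 0.08, "ty": 0.002, "tz": 0, "spin": 0, "gripper": -0.4}, {"tx": 0.156, "ty": 0.005, "tz": 0, "spin": 0, "gripper": -0.4}, {"tx": 0.156, "ty": 0.005, "tz": 0.08, "spin": 0, "gripper": -0.4}, {"tx": 0.156, "ty": 0.005, "tz": 0.2, "spin": 0, "gripper": -0.4}, {"tx": 0.156, "ty": 0.005, "tz": 0.32, "spin": 0, "gripper": -0.4}, {"tx": 0.156, "ty": 0.005, "tz": 0.375, "spin": 0, "gripper": -0.4}, {"tx": 0.156, "ty": 0.005, "tz": 0.375, "spin": 0, "gripper": -0.4}, {"tx": 0.156, "ty": 0.005, "tz": 0.375, "spin": 0, "gripper": -0.4}]'

```text
clock: 13.78
position: [456.6, -48.9, 97.7]
ee_rot: [0.773, -0.635, 0.0, -0.0]
contact_force: [-0.4, -0.2, -0.8]
gripper_width: 59.9
```

```bash
python3 -c "
from h import *
snap('wrist','w11.png');snap('scene','s11.png')
plan((456.5,-49.0,97,-79))
c=cv2.imread('pics/s11.png')[120:260,260:400];cv2.imwrite('pics/s11c.png',cv2.resize(c,None,fx=4,fy=4))"
```

```text
at [456.5 -48.8  98. ] yaw -78.8 g 59.7 t 13.88 F [ 0.8  0.8 -0.2]
(456.5, -49.0, 97, -79) -> t [0.0009 0.0003 0.0041] spin 0.005
```

View pics/s11c.png

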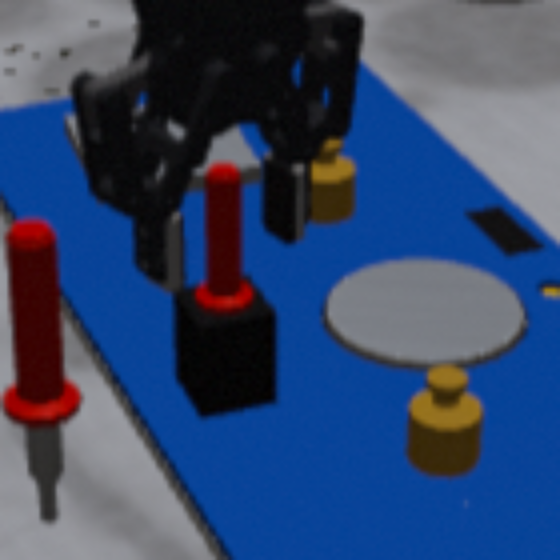

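View pics/w11.png

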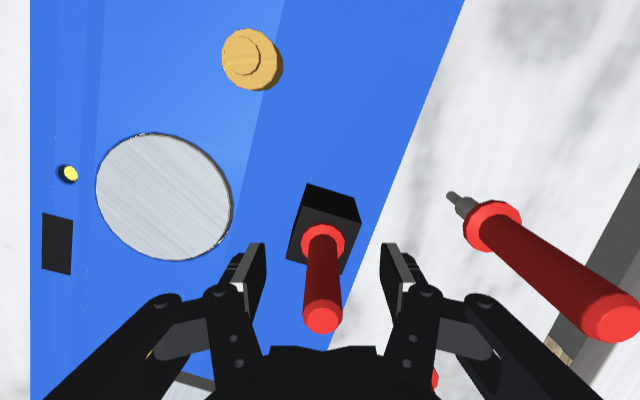

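The stylus is centred between the pads, with the handle at u≈323 and the jaws at 262 and 385. Closing now.

>>> play_rows --targets '[{"tx": 0, "ty": 0, "tz": 0.004, "spin": 0, "gripper": 0.3}, {"tx": 0, "ty": 0, "tz": 0.004, "spin": 0, "gripper": 1}, {"tx": 0, "ty": 0, "tz": 0.004, "spin": 0, "gripper": 1}, {"tx": 0, "ty": 0, "tz": 0.004, "spin": 0, "gripper": 1}, {"tx": 0, "ty": 0, "tz": 0.004, "spin": 0, "gripper": 1}, {"tx": 0, "ty": 0, "tz": 0.004, "spin": 0, "gripper": 1}]'

```text
clock: 14.62
position: [455.9, -48.7, 96.6]
ee_rot: [0.773, -0.635, 0.0, -0.0]
contact_force: [-0.8, 1.1, 5.0]
gripper_width: 14.5
```

```bash
python3 -c "
from h import *
snap('wrist','w12.png');snap('scene','s12.png')
plan((456.5,-49.0,97,-79))"
```

```text
at [456.  -48.7  96.6] yaw -78.8 g 14.7 t 14.72 F [-1.3  1.2  4.9]
(456.5, -49.0, 97, -79) -> t [ 0.0016 -0.0019 -0.0016] spin 0.005
```

View pics/w12.png

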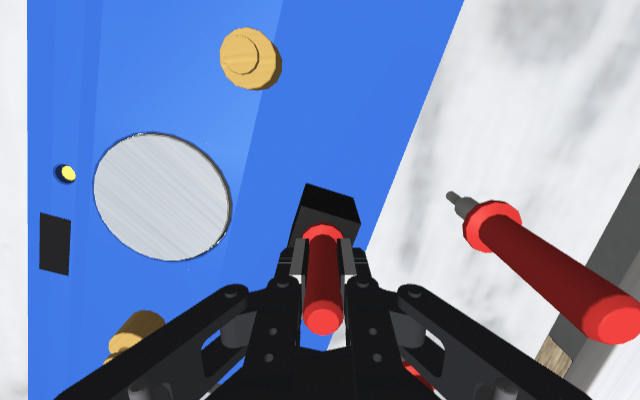

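>>> play_rows --targets '[{"tx": 0, "ty": 0, "tz": -0.05, "spin": 0, "gripper": 1}, {"tx": 0, "ty": 0, "tz": -0.13, "spin": 0, "gripper": 1}, {"tx": 0, "ty": 0, "tz": -0.22, "spin": 0, "gripper": 1}, {"tx": 0, "ty": 0, "tz": -0.28, "spin": 0, "gripper": 1}, {"tx": 0, "ty": 0, "tz": -0.28, "spin": 0, "gripper": 1}]'

```text
clock: 15.35
position: [456.4, -48.6, 167.5]
ee_rot: [0.773, -0.635, 0.001, -0.001]
contact_force: [-0.1, 0.6, -0.9]
gripper_width: 14.5
```

```bash
python3 -c "
from h import *
snap('scene','s13.png')
plan((641,-40.7,167,-79),(641,-40.7,110,-79))
c=cv2.imread('pics/s13.png')[80:260,230:430];cv2.imwrite('pics/s13c.png',cv2.resize(c,None,fx=3,fy=3))"
```

```text
at [455.7 -48.7 166.5] yaw -78.8 g 14.4 t 15.4 F [ 0.2 -0.3 -1.4]
(641, -40.7, 167, -79) -> t [ 0.1127 -0.7333 -0.0013] spin 0.005
(641, -40.7, 110, -79) -> t [ 0.1128 -0.7331  0.2267] spin 0.005
```

View pics/s13c.png

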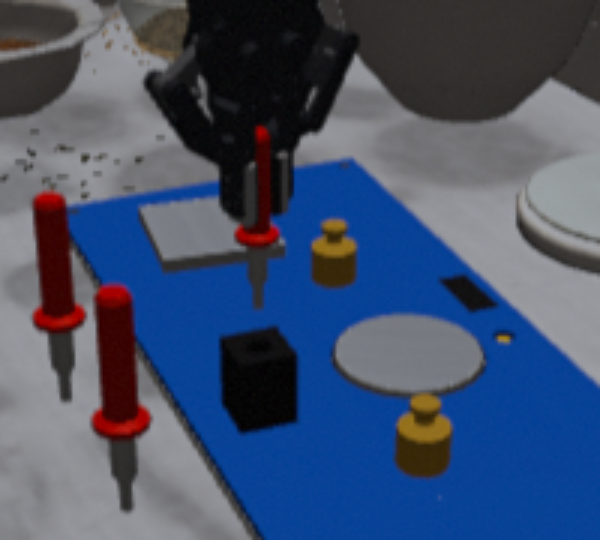

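>>> play_rows --targets '[{"tx": 0.02, "ty": -0.15, "tz": 0, "spin": 0, "gripper": 1}, {"tx": 0.05, "ty": -0.32, "tz": 0, "spin": 0, "gripper": 1}, {"tx": 0.075, "ty": -0.49, "tz": 0, "spin": 0, "gripper": 1}, {"tx": 0.1, "ty": -0.64, "tz": 0, "spin": 0, "gripper": 1}, {"tx": 0.113, "ty": -0.733, "tz": 0.04, "spin": 0, "gripper": 1}, {"tx": 0.113, "ty": -0.733, "tz": 0.12, "spin": 0, "gripper": 1}, {"tx": 0.113, "ty": -0.733, "tz": 0.2, "spin": 0, "gripper": 1}, {"tx": 0.113, "ty": -0.733, "tz": 0.225, "spin": 0, "gripper": 1}, {"tx": 0.113, "ty": -0.733, "tz": 0.225, "spin": 0, "gripper": 1}]'

```text
clock: 16.52
position: [640.7, -40.9, 109.3]
ee_rot: [0.773, -0.635, -0.001, 0.001]
contact_force: [-0.3, 0.1, 0.2]
gripper_width: 14.4
```

```bash
python3 -c "
from h import *
snap('scene','s14.png');snap('wrist','w14.png')
plan((641,-40.7,167,-79),(641,-40.7,110,-79))
c=cv2.imread('pics/s14.png')[130:230,330:460];c=cv2.resize(c,None,fx=4,fy=4)
b=cv2.imread('pics/w14.png')[150:330,230:420];b=cv2.resize(b,None,fx=3,fy=3)
cv2.imwrite('pics/s14c.png',c);cv2.imwrite('pics/w14c.png',b)"
```

```text
at [641.5 -40.8 110.7] yaw -78.8 g 14.7 t 16.62 F [-0.3 -0.  -0.9]
(641, -40.7, 167, -79) -> t [-0.0007  0.0016 -0.2252] spin 0.005
(641, -40.7, 110, -79) -> t [-0.0007  0.0018  0.0028] spin 0.005
```

View pics/s14c.png

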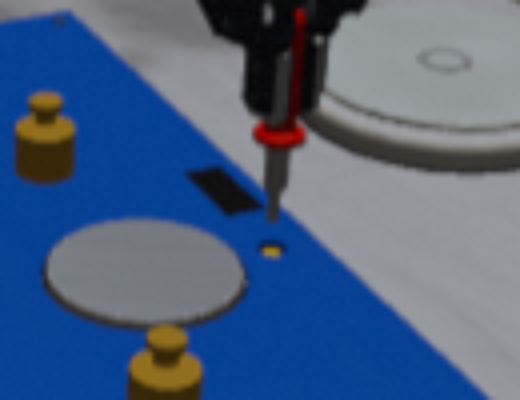

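View pics/w14c.png

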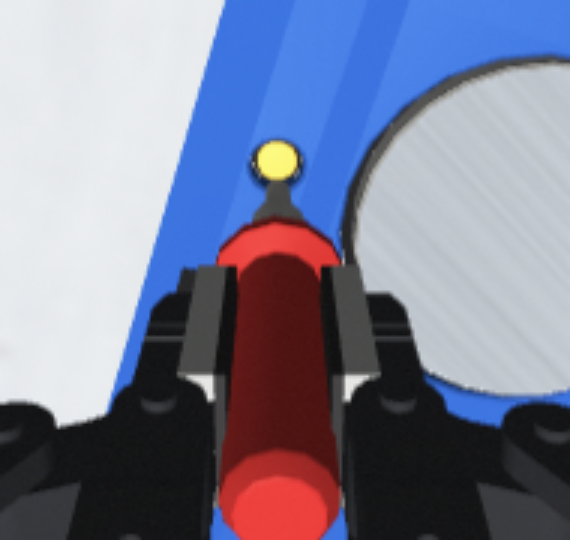

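```bash
python3 -c "
from h import *
for n,o,s in (('s14',(330,130),4),('w14',(230,150),3)):
  d=load(n)
  for z in (125,85,37,20,16): print(n,z,(proj(d,[641.5,-41,z])-o)*s)
"
```

```text
s14 125 [287.24178338  52.79171649]
s14 85 [280.9616604  128.75051408]
s14 37 [273.76141802 215.83825983]
s14 20 [271.29457164 245.67504569]
s14 16 [270.72024609 252.62157822]
w14 125 [271.60695223 409.00370189]
w14 85 [273.08470696 283.38284617]
w14 37 [274.17360293 190.81806421]
w14 20 [274.45694145 166.73204547]
w14 16 [274.51798693 161.54269649]
```

>>> play_rows --targets '[{"tx": 0, "ty": 0, "tz": 0.03, "spin": 0, "gripper": 1}, {"tx": 0, "ty": 0, "tz": 0.06, "spin": 0, "gripper": 1}, {"tx": 0, "ty": 0, "tz": 0.075, "spin": 0, "gripper": 1}, {"tx": 0, "ty": 0, "tz": 0.084, "spin": 0, "gripper": 1}, {"tx": 0, "ty": 0, "tz": 0.084, "spin": 0, "gripper": 1}, {"tx": 0, "ty": 0, "tz": 0.084, "spin": 0, "gripper": 1}]'

```text
clock: 17.38
position: [641.1, -40.8, 89.4]
ee_rot: [0.773, -0.635, 0.0, -0.0]
contact_force: [-1.0, -0.2, 0.0]
gripper_width: 15.0
```

```bash
python3 -c "
from h import *
snap('scene','s15.png')
plan((641,-40.7,86.6,-79))
c=cv2.imread('pics/s15.png')[130:230,330:460];c=cv2.resize(c,None,fx=4,fy=4)
cv2.imwrite('pics/s15c.png',c)"
```

```text
at [641.1 -40.9  89.4] yaw -78.8 g 14.7 t 17.43 F [-1.   0.1  0.9]
(641, -40.7, 86.6, -79) -> t [-0.0007  0.0002  0.011 ] spin 0.005
```

View pics/s15c.png

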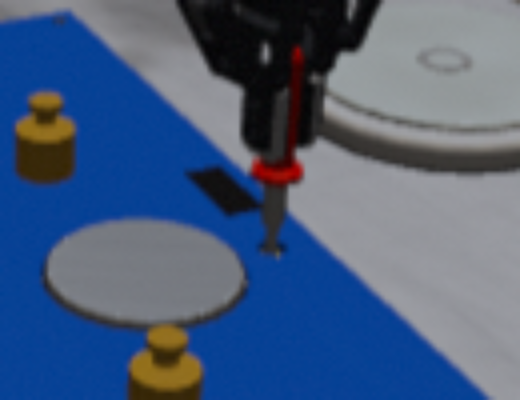

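>>> play_rows --targets '[{"tx": 0, "ty": 0, "tz": 0.006, "spin": 0, "gripper": 1}, {"tx": 0, "ty": 0, "tz": 0.01, "spin": 0, "gripper": 1}, {"tx": 0, "ty": 0, "tz": 0.01, "spin": 0, "gripper": 1}]'

```text
clock: 17.8
position: [641.3, -40.8, 87.0]
ee_rot: [0.773, -0.635, 0.0, -0.0]
contact_force: [-1.3, -0.3, 3.6]
gripper_width: 14.6
```

>>> play_rows --targets '[{"tx": 0, "ty": 0, "tz": 0.004, "spin": 0, "gripper": 1}, {"tx": 0, "ty": 0, "tz": 0.006, "spin": 0, "gripper": 1}, {"tx": 0, "ty": 0, "tz": 0.006, "spin": 0, "gripper": 1}]'

```text
clock: 18.18
position: [641.4, -40.9, 86.6]
ee_rot: [0.773, -0.634, 0.001, -0.0]
contact_force: [-2.3, 0.0, 8.6]
gripper_width: 14.2
```

>>> play_rows --targets '[{"tx": 0, "ty": 0, "tz": 0.003, "spin": 0, "gripper": 1}, {"tx": 0, "ty": 0, "tz": 0.003, "spin": 0, "gripper": 1}, {"tx": 0, "ty": 0, "tz": 0.003, "spin": 0, "gripper": 1}, {"tx": 0, "ty": 0, "tz": 0.003, "spin": 0, "gripper": 1}, {"tx": 0, "ty": 0, "tz": 0.003, "spin": 0, "gripper": 1}]'

```text
clock: 18.8
position: [641.5, -40.9, 86.5]
ee_rot: [0.773, -0.634, 0.001, -0.0]
contact_force: [-3.6, -0.3, 12.2]
gripper_width: 14.7
```

```bash
python3 -c "
from h import *
snap('scene','s16.png')
plan((641,-40.7,167,-79))
d=load('s16')
print([np.round(proj(d,[641.5,-41,z]),1) for z in (20,16,13)])
c=cv2.imread('pics/s16.png')[165:215,370:430];c=cv2.resize(c,None,fx=10,fy=10)
cv2.imwrite('pics/s16c.png',c)"
```

```text
at [641.5 -40.9  86.5] yaw -78.7 g 14.8 t 18.85 F [-4.   0.5 11.2]
(641, -40.7, 167, -79) -> t [-0.0009  0.0013 -0.322 ] spin 0.006
[array([397.8, 191.4]), array([397.7, 193.2]), array([397.6, 194.5])]
```

View pics/s16c.png

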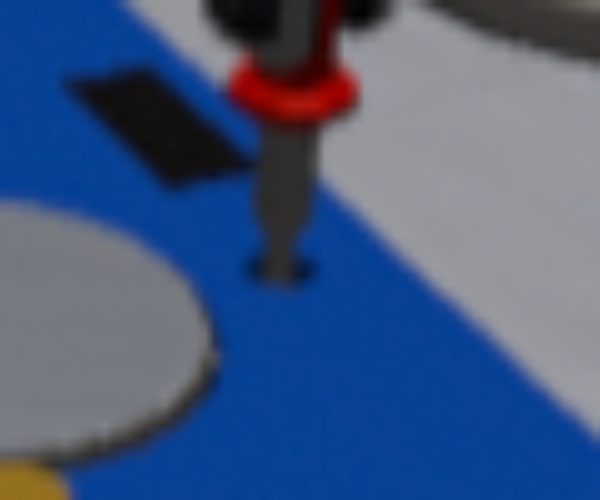

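>>> play_rows --targets '[{"tx": 0, "ty": 0, "tz": -0.05, "spin": 0, "gripper": 1}, {"tx": 0, "ty": 0, "tz": -0.2, "spin": 0, "gripper": 1}, {"tx": 0, "ty": 0, "tz": -0.322, "spin": 0, "gripper": 1}, {"tx": 0, "ty": 0, "tz": -0.322, "spin": 0, "gripper": 1}]'

```text
clock: 19.35
position: [642.8, -40.5, 167.6]
ee_rot: [0.773, -0.635, 0.002, -0.002]
contact_force: [-0.5, 0.5, -1.2]
gripper_width: 14.6
```

```bash
python3 -c "
from h import *
snap('scene','s17.png')
plan((456,-48.7,167,-79))"
```

```text
at [641.4 -40.5 165.4] yaw -78.8 g 15.0 t 19.4 F [-0.2  0.7 -1.3]
(456, -48.7, 167, -79) -> t [-0.1121  0.7339 -0.008 ] spin 0.004
```

>>> play_rows --targets '[{"tx": -0.02, "ty": 0.16, "tz": -0.008, "spin": 0, "gripper": 1}, {"tx": -0.05, "ty": 0.33, "tz": -0.008, "spin": 0, "gripper": 1}, {"tx": -0.075, "ty": 0.5, "tz": -0.008, "spin": 0, "gripper": 1}, {"tx": -0.1, "ty": 0.66, "tz": -0.008, "spin": 0, "gripper": 1}, {"tx": -0.112, "ty": 0.734, "tz": -0.008, "spin": 0, "gripper": 1}, {"tx": -0.112, "ty": 0.734, "tz": -0.008, "spin": 0, "gripper": 1}, {"tx": -0.112, "ty": 0.734, "tz": 0.04, "spin": 0, "gripper": 1}, {"tx": -0.112, "ty": 0.734, "tz": 0.07, "spin": 0, "gripper": 1}, {"tx": -0.112, "ty": 0.734, "tz": 0.07, "spin": 0, "gripper": 1}, {"tx": -0.112, "ty": 0.734, "tz": 0.07, "spin": 0, "gripper": 1}]'

```text
clock: 20.65
position: [456.0, -49.0, 147.0]
ee_rot: [0.773, -0.635, -0.0, 0.0]
contact_force: [0.1, -1.0, 0.5]
gripper_width: 14.5
```

```bash
python3 -c "
from h import *
d=snap('scene','s18.png');snap('wrist','w18.png')
plan((456,-48.7,96.6,-79))
o=np.array([280,130]);print([np.round((proj(d,[456.5,-49,z])-o)*5,1) for z in (96,73,68)])
c=cv2.imread('pics/s18.png')[130:240,280:390];cv2.imwrite('pics/s18c.png',cv2.resize(c,None,fx=5,fy=5))
c=cv2.imread('pics/w18.png')[150:330,230:420];cv2.imwrite('pics/w18c.png',cv2.resize(c,None,fx=3,fy=3))"
```

```text
at [455.9 -49.  147.4] yaw -78.8 g 14.7 t 20.75 F [ 0.5  0.2 -0.5]
(456, -48.7, 96.6, -79) -> t [-0.0011 -0.0004  0.2033] spin 0.005
[array([180. , 256.4]), array([180.6, 312.9]), array([180.8, 325. ])]
```

View pics/s18c.png

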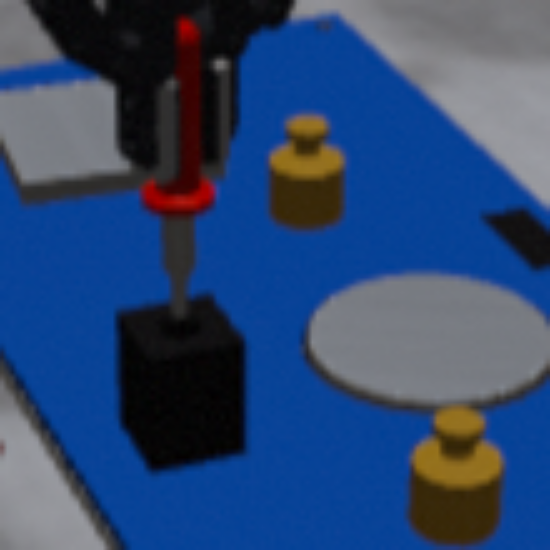

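View pics/w18c.png

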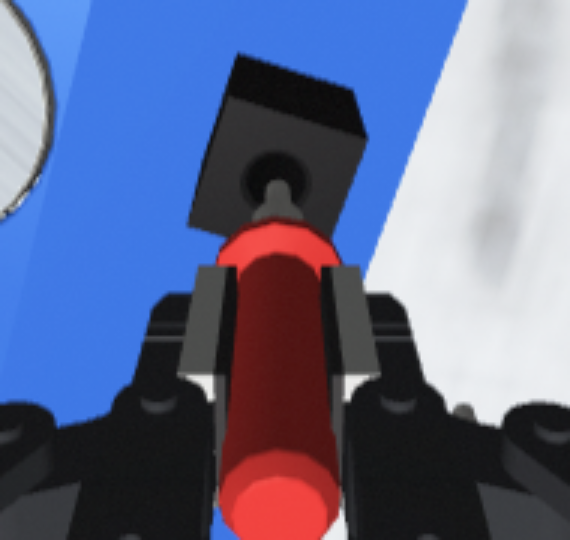

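>>> play_rows --targets '[{"tx": -0.001, "ty": 0, "tz": 0.04, "spin": 0, "gripper": 1}, {"tx": -0.001, "ty": 0, "tz": 0.07, "spin": 0, "gripper": 1}, {"tx": -0.001, "ty": 0, "tz": 0.1, "spin": 0, "gripper": 1}, {"tx": -0.001, "ty": 0, "tz": 0.13, "spin": 0, "gripper": 1}, {"tx": -0.001, "ty": 0, "tz": 0.16, "spin": 0, "gripper": 1}, {"tx": -0.001, "ty": 0, "tz": 0.185, "spin": 0, "gripper": 1}, {"tx": -0.001, "ty": 0, "tz": 0.195, "spin": 0, "gripper": 1}, {"tx": -0.001, "ty": 0, "tz": 0.195, "spin": 0, "gripper": 1}]'

```text
clock: 21.75
position: [455.5, -48.8, 98.4]
ee_rot: [0.773, -0.635, -0.0, 0.0]
contact_force: [-0.2, 0.2, -0.9]
gripper_width: 14.5
```

>>> play_rows --targets '[{"tx": 0, "ty": 0, "tz": 0.005, "spin": 0, "gripper": 1}, {"tx": 0, "ty": 0, "tz": 0.008, "spin": 0, "gripper": 1}, {"tx": 0, "ty": 0, "tz": 0.008, "spin": 0, "gripper": 1}]'

```text
clock: 22.12
position: [455.7, -48.8, 96.7]
ee_rot: [0.773, -0.635, 0.0, -0.0]
contact_force: [-0.3, -1.1, -1.0]
gripper_width: 14.8
```

>>> play_rows --targets '[{"tx": 0, "ty": 0, "tz": 0.003, "spin": 0, "gripper": 1}, {"tx": 0, "ty": 0, "tz": 0.003, "spin": 0, "gripper": 1}, {"tx": 0, "ty": 0, "tz": 0.003, "spin": 0, "gripper": 0.4}, {"tx": 0, "ty": 0, "tz": 0.0, "spin": 0, "gripper": -0.1}, {"tx": 0, "ty": 0, "tz": -0.003, "spin": 0, "gripper": -0.4}, {"tx": 0, "ty": 0, "tz": -0.003, "spin": 0, "gripper": -0.4}, {"tx": 0, "ty": 0, "tz": -0.003, "spin": 0, "gripper": -0.4}]'

```text
clock: 23.0
position: [455.6, -48.8, 97.3]
ee_rot: [0.773, -0.635, -0.0, 0.0]
contact_force: [0.4, -0.1, 0.9]
gripper_width: 59.8
```

```bash
python3 -c "
from h import *
snap('wrist','w19.png');snap('scene','s19.png');plan()"
```

```text
at [455.5 -48.8  97.3] yaw -78.8 g 59.8 t 23.1 F [-0.5 -0.6  0.6]
```

View pics/w19.png

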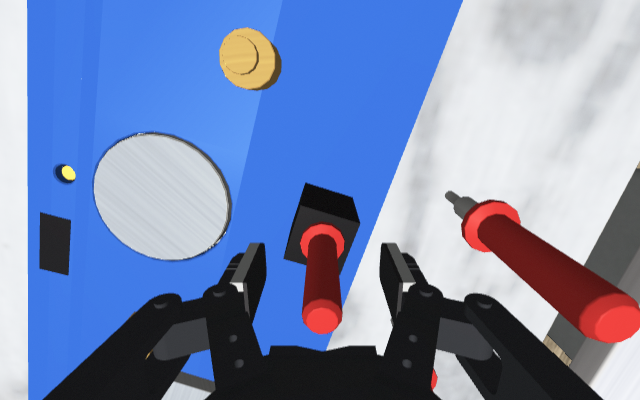

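Released. The stylus looks the same as before the grasp. Next I rise and move clear for a last check.

>>> play_rows --targets '[{"tx": 0, "ty": 0, "tz": -0.1, "spin": 0, "gripper": -0.4}, {"tx": 0, "ty": 0, "tz": -0.25, "spin": 0, "gripper": -0.4}, {"tx": 0, "ty": 0, "tz": -0.45, "spin": 0, "gripper": -0.4}, {"tx": -0.2, "ty": 0, "tz": -0.55, "spin": 0, "gripper": -0.4}, {"tx": -0.4, "ty": 0, "tz": -0.55, "spin": 0, "gripper": -0.4}, {"tx": -0.6, "ty": 0, "tz": -0.55, "spin": 0, "gripper": -0.4}, {"tx": -0.8, "ty": 0, "tz": -0.55, "spin": 0, "gripper": -0.4}, {"tx": -1, "ty": 0, "tz": -0.55, "spin": 0, "gripper": -0.4}, {"tx": -1, "ty": 0, "tz": -0.55, "spin": 0, "gripper": -0.4}, {"tx": -1, "ty": 0, "tz": -0.55, "spin": 0, "gripper": -0.4}]'

```text
clock: 24.35
position: [406.6, 196.2, 234.6]
ee_rot: [0.773, -0.634, -0.0, 0.0]
contact_force: [0.1, 0.2, -0.1]
gripper_width: 59.9
```

```bash
python3 look.py 20; python3 -c "
from m2 import *
snap('top','t20.png')
for n in ('top0','t20'):
  d=load(n);f=d['frame'];H,S,V=cv2.split(cv2.cvtColor(f,cv2.COLOR_RGB2HSV))
  circ(d,(H>10)&(H<24)&(S>100)&(V>90),60,(280,150,305,180),'wa '+n)
  circ(d,(H>10)&(H<24)&(S>100)&(V>90),60,(385,185,412,212),'wb '+n)
  circ(d,(S<40)&(V>90),32,(220,160,275,218),'plate '+n)
  circ(d,((H<8)|(H>172))&(S>150)&(V>70),70,(340,210,370,240),'stylus '+n)
circ(d,(S<40)&(V>90),25,(318,146,375,200),'disc seated')
a,b=load('s9'),load('s20')
for n,d in(('s9',a),('s20',b)):
  Z=zmap(d)[140:215,295:335];f=d['frame'][140:215,295:335].astype(int);r=(f[...,0]>60)&(f[...,1]<40);print(n,r.sum(),np.round(Z[r].mean(0),1),np.argwhere(r).min(0),np.argwhere(r).max(0))
"
```

```text
at [406.8 195.7 234.6] yaw -78.8 g 59.7 t 24.4 F [0.4 0.6 0.2]
disc plane slope [ 0.001 -0.001] z 26.2 907
wa top0 ell [578.9  79.4] [29.1 29.9] circ [578.6  79.4  15.2]
wb top0 ell [ 515.1 -136.5] [29.1 29.6] circ [ 515.2 -136.3   15.1]
plate top0 ell [530.1 174.6] [ 99.5 155.8] circ [530.9 177.3  61.8]
stylus top0 ell [457.4 -48.5] [24.8 25.2] circ [457.5 -48.6  12.8]
wa t20 ell [578.7  79.3] [29.2 30.1] circ [578.6  79.4  15.2]
wb t20 ell [ 515.  -136.3] [29.  30.2] circ [ 515.2 -136.3   15.1]
plate t20 ell [530.9 175.7] [100.5 147. ] circ [530.9 177.3  61.8]
stylus t20 ell [456.4 -48.5] [24.3 25.6] circ [456.5 -48.3  12.9]
disc seated ell [572.1 -34.5] [94.4 96. ] circ [571.5 -33.6  48.6]
s9 111 [450.4 -59.6  96.2] [21 14] [57 28]
s20 112 [449.6 -60.2  97.7] [21 14] [57 27]
```

View pics/s20c.png

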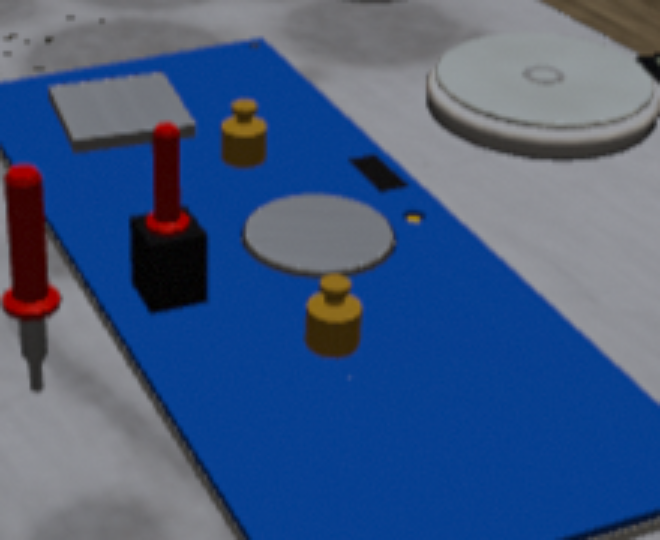

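View pics/t20.png

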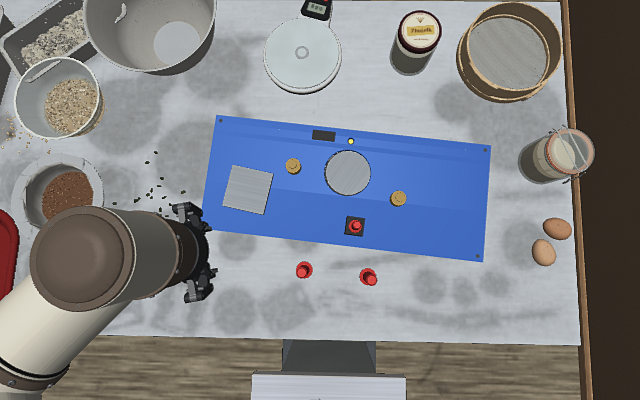

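```bash
python3 -c "
from bench import *
print(job_done())"
```

```text
the job is handed in; nothing more can be done
None
```

The job is done and handed in at about 24.5 s of the 67 s allowed; `job_done()` gave no verdict.

- **Disc:** I pushed it round the far side of weight_b with the half-open fingers until it dropped into the pocket. It lies flat, with a fitted tilt of about 0.001 rad. Its centre is within about 1 mm of where I measured the pocket. Its top read 26.2 mm against the expected 25 mm, which is within the 2 mm calibration.
- **Button:** I pressed it with the smallest stylus, the one from the stand. The force rose from about 3.6 N to 12 N as it bottomed out, and I held it there for over 0.6 s. The travel itself was not read directly; I judged it from about 3 mm of tool movement, the force and the picture. The button is visible again after release.
- **Stylus:** It is upright in the stand, and its outline in the scene picture is within a pixel of where it was before the grasp. The top view puts it about 1 mm from its start, within the hole's play.
- **Square plate and weights:** In the top view both weights are within 0.3 mm of their start. The plate's enclosing circle is unchanged; its ellipse fit differs by about 1 mm, but that fit is poor on a square.

Two slips did no harm. One sideways move had the wrong sign, made high above the board. The first lowering touched the board with about 3 N, because the depth-based fingertip height was about 3 mm off. No check at the end failed.

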